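# Put the bench items back on their shadow mats

### The arm

A 6-joint arm with a two-finger parallel gripper is mounted at the origin on a cart in front of the work surface, level with it; the furniture and walls round the work are solid. World frame = base frame: x ahead of the robot, y to its left, z up, the work surface at z = 0. Lengths are in m, angles in degrees, forces in N, time in s.
With the tool pointing down it reaches from about 0.4 to 0.825 m from the base axis. Payload 7 kg.
Tool frame: the origin (TCP) lies midway between the tips of the shut fingers; the grasp point (between the pads) lies r.grip_depth behind it (r.grip_depth is the distance from the TCP to the grasp point, in m); z points along the fingers, y is the line along which they close (so a half turn about z gives the same grasp; the last joint's range is limited). The gripper opens to 88 mm and grips with 3 to 60 N. Pads are 19 mm wide; open, the fingers measure 130 mm over their backs; the gripper's body (78 mm by 193 mm) begins 47 mm behind the grasp point.
Start: joints at [16.507, 20.546, 0.682, 0, -70.136, -16.507], TCP at [0.675, -0, 0.227] pointing down, gripper open.
Joint ranges: [-176.03, 176.03], [-82.01, 121.73], [-58.28, 71.71], [-173.87, 95.51], [-174.79, -0.11], [-173.66, 173.66]. Speed limits (degrees/s): [136.94, 136.94, 172.46, 180, 180, 180].

### API

Orientations are given as [roll, pitch, yaw] about the fixed x, y, z axes, in that order (R = Rz(yaw) Ry(pitch) Rx(roll)).
In Python, from plant import r gives the robot as it stands.
- The arm moves only by the shell command python3 -m pendant 'ROWS' [OPENING] [FORCE]. ROWS is a JSON list of rows, 1 to 12 of them, each of 6 numbers: dx, dy, dz in m, then a rotation vector rx, ry, rz in degrees; each row is the pose to reach, as a shift and turn from the pose commanded when the command began, along the tool's axes at that moment; what a row does not reach only later rows make up. A row lasts 1/12 s, in which the tool goes at most 0.0417 m and 7.16 degrees, less where a joint would pass 70% of its speed; a pose out of reach is approached as far as the arm can. OPENING is the finger opening in m, set as the command begins (- or left out keeps the last). The fingers move at their own pace and stop on an object; FORCE is the grip in N (left out, the last holds). Time passes only in rows, so rows that do not move let the fingers close. It prints the time, the measured TCP pose, the force, the opening and the grip force at its end.
- r.get_state(): the state, without advancing time (a new reading comes with each control period).
- r.capture(name): name is "scene" or "side" or "wrist"; returns a dict with "frame" (420x560x3 uint8, red, green, blue), "z_map" (420x560 float32, m along the optical axis (not along the pixel's ray), 0 where there is no reading), "fx", "fy", "cx", "cy" (pixels), "D" ([k1, k2, p1, p2, k3] as OpenCV has them; the pictures are not rectified), "cam_to_world" (4x4, takes a point from camera to world coordinates). Camera axes: x right, y down, z forward; pixel columns grow to the right and rows downward; lengths in m; the calibration is good to about 2 mm. A picture is of the moment at which its call begins.
- r.close_job(): hands the job in; it is judged then, once.
The state is a dict: "time_s": time; "joints": joint angles; "qd": joint speeds; "joint_torque": joint torques, N m; "tcp_pos": TCP position; "eef_rot": TCP orientation; "contact_force": force on the tool from outside, world axes, zero at the start; "moment": the same for the moment, N m; "gripper_width": finger opening in m; "gripper_force": force on a finger pad.
Only numpy, scipy, OpenCV 4.12 (cv2) and the standard library are available. Lean on these libraries where they do the work, as an engineer would, in place of code of your own. Each camera call takes 0.05 s, during which the arm holds its last target. There are 200 camera calls.

### The job

Clear up the repair bench: put the blue screwdriver, the orange clamp, the roll of black tape and the D cell each on the dark foam mat that shows its silhouette, so that each covers its print. The screwdriver and the clamp must lie the same way round as they are drawn, the tape lies flat and the D cell stands upright.

Things in the scene. Friction and masses are not known exactly. Their poses are not given: they have to be found in the camera images.
- screwdriver: Loose screwdriver with a blue handle, lying on the table, 157 mm long. Origin at mid-length on the underside (the point that rests on the table), z up. Its y axis runs along it: the handle (24 mm thick, round, its axis 12 mm up) reaches from y = -4 to +78 mm, the steel blade (4 mm thick) from there to y = -78 mm. Grip the handle across x, for instance at y = +20 mm. 51 g.
- screwdriver_tip (a point): End of the screwdriver's blade, at (0, -78, 8) mm in its frame.
- clamp: Loose orange spring clamp lying flat, 33 x 99 x 17 mm (x, y, z). Origin at its centre on the underside, z up. y runs along it: the two handles, spread apart and with dark grey grips, are at the +y end, the pointed orange jaws at the -y end. It behaves as one rigid piece, with solid sides about 14 mm high; grip it across x near its middle. About 75 g.
- clamp_jaw_end (a point): End of the clamp's jaws, at (0, -48, 8) mm in its frame.
- tape: Loose roll of black tape lying flat, about 60 mm in diameter, 19 mm high; treat its hole as closed. Origin at its centre on the underside, z up. Grip across the diameter.
- battery: Loose D cell standing upright, black with a red foot, 34 mm in diameter, 62 mm high. Origin at the centre of its underside, z up. About 138 g.
- screwdriver_mat: Charcoal foam mat, 50 x 172 mm (x, y), 3 mm thick, printed with a blue screwdriver silhouette. The mat is fixed to the table; origin at the centre of its underside, z up, top at z = 3 mm. When the screwdriver lies on its silhouette, its origin is over the mat's origin and its y axis along the mat's y axis (handle to +y, blade to -y).
- clamp_mat: Charcoal foam mat, 58 x 118 mm (x, y), 3 mm thick, printed with an orange clamp silhouette. The mat is fixed to the table; origin at the centre of its underside, z up, top at z = 3 mm. When the clamp lies on its silhouette, its origin is over the mat's origin and its y axis along the mat's y axis (handles, drawn spread apart with grey ends, to +y; pointed jaws to -y).
- tape_mat: Round charcoal foam mat, 88 mm in diameter, 3 mm thick, printed with a white ring of 60 mm outer diameter at its centre: the place of the tape roll. The mat is fixed to the table; origin at the centre of its underside, z up, top at z = 3 mm. 
- battery_mat: Round charcoal foam mat, 62 mm in diameter, 3 mm thick, printed with a red disc of 34 mm diameter at its centre: the place of the D cell. The mat is fixed to the table; origin at the centre of its underside, z up, top at z = 3 mm. 
Not all that is in view belongs to the job. Of the things that look like the battery, the larger one is meant.

How it is judged:
By the outcome, as a careful person would: the job done as asked, in the order asked, and still so for the second after the job is handed in, with the robot touching nothing.
It also fails if it takes over 112 s, if anything falls off the work surface, if the arm or the gripper's body presses on something with over 40 N, if the wrist force passes 120 N, or if a joint passes its speed limit or range.

## Working session

There is one attempt and no reset: what is moved stays moved. The work goes in short steps, Python scripts to look and compute and a shell command to move; the robot and the scene stay as the last step left them, time stands still between calls to the robot, and variables do not carry over. Pictures are saved under pics/ and viewed, at most 14 in all, crops included, and the job is handed in when it is done.

```bash
ls; mkdir -p pics; cat > h.py <<'E'
import numpy as np, cv2, pickle
def load(n): return pickle.load(open(f'{n}.pkl','rb'))
def snap(r,n,tag):
    d=r.capture(n); pickle.dump(d,open(f'{tag}.pkl','wb')); cv2.imwrite(f'pics/{tag}.png',d['frame'][:,:,::-1]); return d
def ray(d,uv,z):
    K=np.array([[d['fx'],0,d['cx']],[0,d['fy'],d['cy']],[0,0,1]])
    uv=np.asarray(uv,float).reshape(-1,1,2)
    p=cv2.undistortPoints(uv,K,np.array(d['D'],float)).reshape(-1,2)
    T=np.array(d['cam_to_world']); v=np.c_[p,np.ones(len(p))]@T[:3,:3].T; o=T[:3,3]
    return o+v*((z-o[2])/v[:,2])[:,None]
E
python3 - <<'E'
from plant import r
from h import *
for n in ('scene','side','wrist'):
    d=snap(r,n,n+'0'); print(n,np.round(d['cam_to_world'],3).tolist(),d['fx'],d['D'])
print(r.get_state(),r.grip_depth)
a=cv2.imread('pics/scene0.png')
E
```

```text
pics
scene [[0.879, -0.317, 0.356, 0.242], [-0.476, -0.56, 0.678, -0.67], [-0.016, -0.766, -0.643, 0.667], [0.0, 0.0, 0.0, 1.0]] 415.8978246180976 [-0.00701028  0.          0.          0.          0.        ]
side [[-0.939, -0.162, 0.304, 0.18], [-0.344, 0.44, -0.83, 1.15], [0.0, -0.884, -0.468, 0.686], [0.0, 0.0, 0.0, 1.0]] 445.615045752801 [-0.14478957  0.          0.          0.          0.        ]
wrist [[-1.0, 0.0, -0.002, 0.675], [-0.0, 0.952, 0.307, -0.084], [0.002, 0.307, -0.952, 0.384], [0.0, 0.0, 0.0, 1.0]] 310.94441457116363 [-0.0241272  0.         0.         0.         0.       ]
{'time_s': 0.15, 'joints': array([ 1.65063489e+01,  2.05830717e+01,  6.46327678e-01, -1.37092221e-02,
       -7.01349045e+01, -1.65065489e+01]), 'qd': array([ 0.01675117, -0.10052027,  0.18596521,  0.03502589,  0.00792874,
       -0.0122161 ]), 'joint_torque': array([ 1.39394037e-04, -5.83274567e+01,  2.93289685e+01,  7.00122759e+00,
        8.75052094e-03, -9.76538854e-05]), 'tcp_pos': array([ 6.74642828e-01, -3.58062365e-05,  2.25832611e-01]), 'eef_rot': array([ 1.79927642e+02, -8.00076048e-03, -9.00048615e+01]), 'contact_force': array([-0.71845298, -0.05127156,  0.82926811]), 'moment': array([-0.0340188 ,  0.05992274,  0.02413311]), 'gripper_force': 0.0, 'gripper_width': 0.08763501322315216} 0.0188
```

View pics/scene0.png

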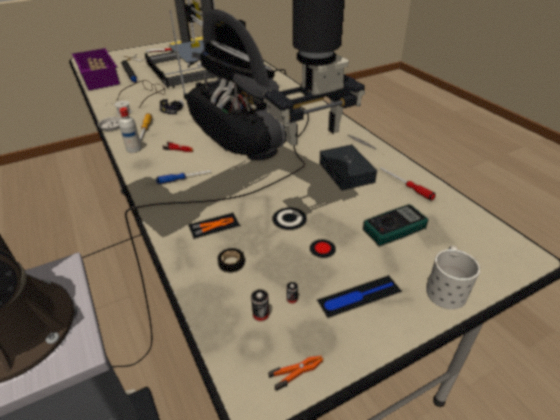

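View pics/side0.png

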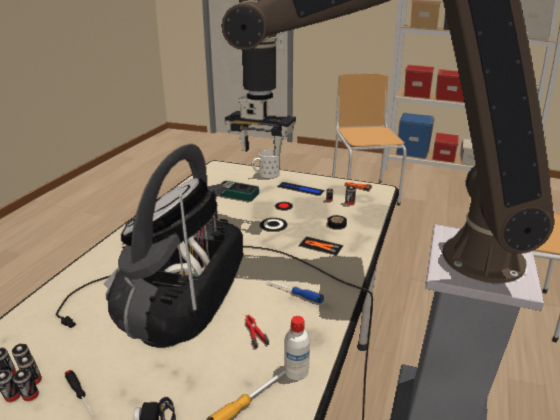

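View pics/wrist0.png

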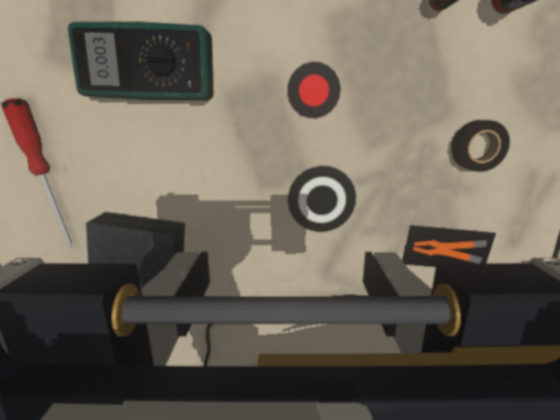

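The scene view shows these items:
- **Screwdriver:** blue, at (180,178). Its mat is at (360,296).
- **Clamp:** orange, at (297,370). Its mat is at (215,225).
- **Tape:** at (231,260). The ring mat is at (290,218).
- **Cells:** two stand at (260,305) and (292,291). The red-disc mat is at (322,248).

The left cell looks larger and matches the D cell. I'll measure everything and check the cells in an enlarged crop.

```bash
cat > m.py <<'E'
from h import *
def blobs(d,lo,hi,z,roi=None,amin=25,key=''):
    hsv=cv2.cvtColor(d['frame'],cv2.COLOR_RGB2HSV); m=cv2.inRange(hsv,lo,hi)
    if roi: k=np.zeros_like(m); x0,y0,x1,y1=roi; k[y0:y1,x0:x1]=255; m&=k
    n,l,s,c=cv2.connectedComponentsWithStats(m)
    for i in range(1,n):
        if s[i,4]<amin: continue
        ys,xs=np.nonzero(l==i); w=ray(d,np.c_[xs,ys],z)[:,:2]
        rect=cv2.minAreaRect((w*1000).astype(np.float32)); b=cv2.boxPoints(rect)
        mu=w.mean(0); ev,V=np.linalg.eigh(np.cov((w-mu).T)); a=V[:,1]; t=(w-mu)@a
        print(key,'px',c[i].round(),'n',s[i,4],'mean',(mu*1000).round(1),'rectc',np.round(rect[0],1),'size',np.round(rect[1],1),'axis',round(np.degrees(np.arctan2(a[1],a[0])),1),'skew',round((t**3).mean()/(t**2).mean()**1.5,2))
E
python3 - <<'E'
from m import *
d=load('scene0'); s=load('side0')
B=((105,120,50),(125,255,255)); O=((4,150,120),(14,255,255)); Bk=((0,0,0),(180,255,70))
for n,i in(('sc',d),('sd',s)):
    blobs(i,*B,.010,key=n+' blue')
    blobs(i,*O,.010,key=n+' orange')
blobs(d,(0,150,60),(4,255,255),.003,roi=(240,230,345,325),key='sc red',amin=8)
blobs(d,(174,150,60),(180,255,255),.003,roi=(240,230,345,325),key='sc red2',amin=8)
blobs(s,(0,150,60),(4,255,255),.003,roi=(270,180,370,215),key='sd red',amin=8)
for k,(x,roi,z) in dict(tape=(d,(214,245,248,275),.019),ringmat=(d,(268,203,312,234),.003),bmat=(d,(305,236,340,262),.003),cmat=(d,(185,210,245,240),.003),smat=(d,(312,272,408,318),.003)).items():
    blobs(x,*Bk,z,roi=roi,key=k,amin=60)
f=cv2.imread('pics/scene0.png')[240:420,210:410]; cv2.imwrite('pics/c1.png',cv2.resize(f,None,fx=3,fy=3,interpolation=2))
E
```

```text
sc blue px [170. 178.] n 139 mean [419.2 329.5] rectc [421.5 330. ] size [28.9 72.5] axis 168.0 skew -0.18
sc blue px [352. 297.] n 630 mean [ 613.4 -263.4] rectc [ 629.1 -265.4] size [ 28.2 158.4] axis 173.8 skew -0.55
sc orange px [215. 224.] n 195 mean [456.5  82.6] rectc [460.4  84.6] size [29.1 78.7] axis 174.6 skew -0.2
sc orange px [299. 368.] n 485 mean [ 443.3 -344.7] rectc [ 443.4 -343.8] size [27.4 87. ] axis 174.4 skew -0.06
sd blue px [415. 134.] n 849 mean [  291.2 -1061.9] rectc [  298.7 -1080.3] size [149.9 676.9] axis 95.5 skew -0.13
sd blue px [303. 188.] n 122 mean [ 615.3 -245.2] rectc [ 625.9 -245.3] size [ 29.6 152.1] axis 171.9 skew -0.34
sd blue px [308. 294.] n 205 mean [417.9 329.2] rectc [419.1 329. ] size [28.8 80.3] axis 169.6 skew -0.14
sd orange px [356. 185.] n 90 mean [ 441.8 -343. ] rectc [ 440.7 -340.4] size [87.7 42.8] axis -179.5 skew -0.1
sd orange px [319. 244.] n 127 mean [456.   99.9] rectc [458.8  97.5] size [31.7 80.6] axis 175.0 skew -0.18
sc red px [322. 247.] n 162 mean [ 642.7 -108. ] rectc [ 642.6 -107.2] size [39.5 36.1] axis 49.4 skew
[... 480 characters left out ...]
5] rectc [ 643.2 -109.2] size [33.8 29.8] axis 109.9 skew -0.02
tape px [231. 262.] n 299 mean [437.8 -62.7] rectc [439.9 -56.8] size [68.4 56.4] axis 70.9 skew 0.65
ringmat px [291. 218.] n 223 mean [631.   18.5] rectc [629.1  23.1] size [81.4 80.2] axis -166.3 skew 0.05
ringmat px [289. 217.] n 86 mean [629.9  22.9] rectc [629.5  21.6] size [27.1 32.5] axis 172.2 skew -0.14
bmat px [322. 249.] n 183 mean [ 639.8 -111.5] rectc [ 640.5 -110.3] size [55.8 54.9] axis 154.8 skew -0.06
cmat px [214. 226.] n 354 mean [453.3  85.7] rectc [454.6  88.7] size [ 53.6 113.7] axis 173.1 skew -0.0
smat px [362. 295.] n 938 mean [ 638.4 -264.2] rectc [ 632.  -262.1] size [ 46.3 167.8] axis 174.1 skew 0.29
```

View pics/c1.png

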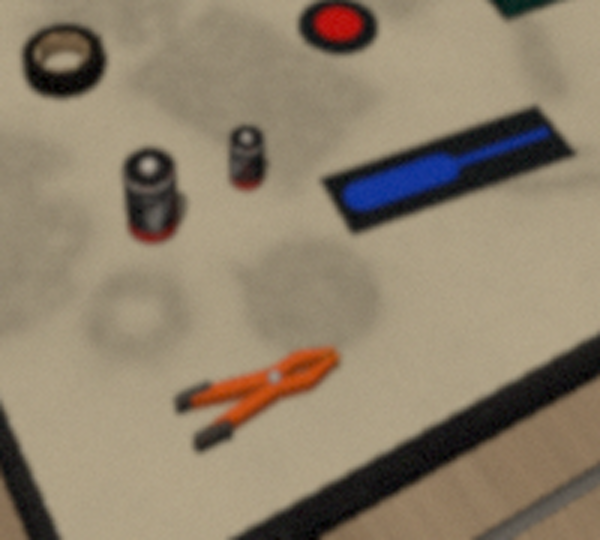

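The larger cell, at scene (260,305), is the D cell. The small one at (292,291) is the lookalike. The clamp's jaws point right (+x), and the printed screwdriver's handle points left (-x). Next I'll get obstacle heights and the first move.

```bash
cat >> h.py <<'E'
from scipy.spatial.transform import Rotation as Ro
def delta(r,xyz,axis=None,g=False):
    """move (tool axes) to world xyz of TCP, tool pointing down, tool y along world angle axis (mod 180)"""
    s=r.get_state(); R=Ro.from_euler('xyz',s['eef_rot'],degrees=True)
    yy=R.as_matrix()[:,1]; cur=np.degrees(np.arctan2(yy[1],yy[0]))
    if axis is None: axis=cur
    out=[]
    for a in (axis,axis+180):
        a=cur+(a-cur+180)%360-180
        c,sn=np.cos(np.radians(a)),np.sin(np.radians(a))
        y=np.array([c,sn,0]); z=np.array([0,0,-1]); Rt=Ro.from_matrix(np.c_[np.cross(y,z),y,z])
        out.append((abs(a-cur),(R.inv()*Rt).as_rotvec(degrees=True)))
    out.sort(key=lambda t:t[0])
    print('t',round(s['time_s'],2),'j',s['joints'].round(0),'d',(R.inv().apply(np.array(xyz)-s['tcp_pos'])).round(4),'rot',[o[1].round(1).tolist() for o in out])
E
python3 - <<'E'
from plant import r
from m import *
for n in('scene0','side0'):
    d=load(n); v,u=np.nonzero(d['z_map']>0)
    K=np.array([[d['fx'],0,d['cx']],[0,d['fy'],d['cy']],[0,0,1]])
    p=cv2.undistortPoints(np.c_[u,v].astype(float).reshape(-1,1,2),K,np.array(d['D'],float)).reshape(-1,2)
    w=(np.c_[p,np.ones(len(p))]*d['z_map'][v,u][:,None])@d['cam_to_world'][:3,:3].T+d['cam_to_world'][:3,3]
    k=(w[:,2]<.6)&(w[:,2]>-.01)
    H=np.zeros((12,12))
    ix=((w[:,0]-.3)/.05).astype(int); iy=((w[:,1]+.1)/.05).astype(int)
    k&=(ix>=0)&(ix<12)&(iy>=0)&(iy<12)&(w[:,0]>.3)&(w[:,1]>-.1)
    np.maximum.at(H,(ix[k],iy[k]),w[k,2]); print('rows x .30+.05, cols y -.1+.05\n',(H*100).round().astype(int))
delta(r,(.4355,.326,.12),79)
E
```

```text
rows x .30+.05, cols y -.1+.05
 [[ 0  0  0  0  0  0  1  1  0  0  0  0]
 [ 0  0  0  0  0  0  1  0  2  0  0  0]
 [ 2  2  0  1  0  1  1  0  2  0  0  1]
 [ 2  2  0  1  1  1  0  0  2  0  0  2]
 [ 0  0  0  1  0  1  0  0  1  0  1  1]
 [ 0 34 34  0  0  1  0 10 14 15 25 15]
 [ 1 50 50  0  0  1 11 25 27 30 31 31]
 [ 1 50 40  0  0  1 12 32 36 38 38 39]
 [ 0 50 39  0  0  1 11 30 25 27 27 27]
 [ 3 33 34  0  0  1  1 21 24 25 23 22]
 [ 3  0  4  5  5  5  4  1  1  1  0  0]
 [ 0  0  5  5  5  5  0  0  0  1  0  0]]
rows x .30+.05, cols y -.1+.05
 [[ 0  0  0  0  0  0  1  1  0  0  0  0]
 [ 0  0  0  0  0  0  1  0  3  0  0  0]
 [ 2  2  0  1  1  0  1  0  3  0  0  0]
 [ 2  2  0  1  1 60  1  0  2  1  0  2]
 [ 0  0  0  1  1 60 60  0  1  0  1  2]
 [ 0 34 34  0 57 59 60 60 14 15 15 25]
 [ 1 56 57  1 57  1 60 60 26 30 31 31]
 [ 0 38 54 52  0  1  0 32 37 38 38 38]
 [ 0 39 52  0  0  0  0 12 29 28 27 27]
 [ 4 33 33  0  0  0  0  0  0 25 24 23]
 [ 3  0  0  4  0  0  0  0  0  0  0  7]
 [ 3  0  0  0  0  0  0  0  0  0  0  8]]
t 0.15 j [ 17.  21.   1.  -0. -70. -17.] d [-0.326   0.239   0.1061] rot [[0.1, 0.0, -79.0], [0.0, -0.1, 101.0]]
```

```bash
python3 -m pendant '[[0,0.24,0,0,0,43],[0,0.24,0,0,0,43],[0,0.24,0,0,0,43],[0,0.24,0,0,0,43],[0,0.24,0,0,0,43],[0,0.24,0,0,0,43],[-0.24,0.24,0.04,0,0,86],[-0.24,0.24,0.04,0,0,86],[-0.24,0.24,0.04,0,0,86],[-0.24,0.24,0.04,0,0,86],[-0.24,0.24,0.04,0,0,86],[-0.24,0.24,0.04,0,0,86]]' 0.06
python3 -c "
from plant import r
from h import *
delta(r,(.4355,.326,.14),79)"
```

```text
time_s: 1.15
tcp_pos: [0.4346, 0.2249, 0.1894]
eef_rot: [180.0, 0.0, -172.2]
contact_force: [0.1, -0.2, 0.7]
gripper_width: 0.06
gripper_force: 0.0
t 1.15 j [  50.    5.  -25.   -0.  -60. -133.] d [-0.0146  0.1001  0.0494] rot [[0.0, 0.0, 18.8], [-0.0, 0.0, -161.2]]
```

```bash
python3 -m pendant '[[-0.015,0.1,0.05,0,0,19],[-0.015,0.1,0.05,0,0,19],[-0.015,0.1,0.05,0,0,19],[-0.015,0.1,0.05,0,0,19],[-0.015,0.1,0.05,0,0,19]]'
python3 - <<'E'
from plant import r
from m import *
d=snap(r,'wrist','w1'); print(r.get_state()['joints'].round(0))
blobs(d,(100,100,40),(130,255,255),.012,key='blue')
E
```

```text
time_s: 1.57
tcp_pos: [0.4351, 0.325, 0.1378]
eef_rot: [-179.8, -0.1, 169.2]
contact_force: [-0.3, -0.2, -0.9]
gripper_width: 0.06
gripper_force: 0.0
[  57.   13.  -23.   -0.  -55. -158.]
blue px [558.  86.] n 86 mean [373.7 575.1] rectc [372.9 574.9] size [22.5  2.6] axis -177.6 skew 0.12
blue px [287. 147.] n 36 mean [382.4 335.4] rectc [382.5 335.6] size [11.7  1.8] axis 80.6 skew 0.08
blue px [288. 178.] n 930 mean [410.6 330.7] rectc [410.9 330.8] size [18.9 47.2] axis 171.7 skew -0.05
blue px [290. 219.] n 160 mean [450.2 325. ] rectc [449.8 325. ] size [10.7 17.4] axis 172.1 skew 0.14
```

View pics/w1.png

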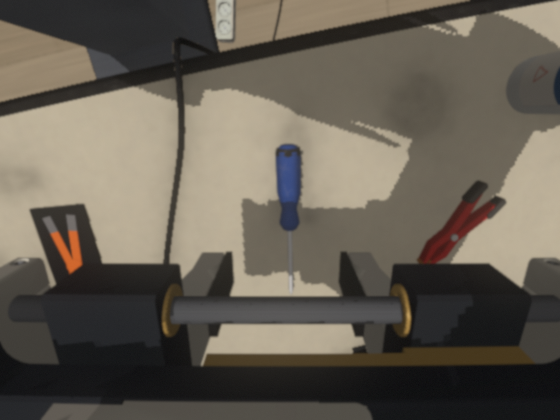

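Wrist view: the blue handle runs from (287,145) to (290,230), the blade tip is at (291,288), and the table cable is at (170,230), clear of the fingers.

```bash
python3 - <<'E'
from plant import r
from m import *
d=load('w1'); print(ray(d,[[291,289],[170,235]],.008).round(4), ray(d,[[287,145]],.012).round(4))
delta(r,(.439,.3265,.005),81.4)
E
```

```text
[[0.529  0.3119 0.008 ]
 [0.4462 0.204  0.008 ]] [[0.3807 0.3355 0.012 ]]
t 1.62 j [  57.   13.  -23.   -0.  -55. -158.] d [-0.0032  0.0031  0.1336] rot [[-0.1, -0.0, -2.2], [-0.1, 0.2, 177.8]]
```

```bash
python3 -m pendant '[[-0.003,0.002,0.04,0,0,-2.2],[-0.003,0.002,0.08,0,0,-2.2],[-0.003,0.002,0.115,0,0,-2.2],[-0.003,0.002,0.134,0,0,-2.2],[-0.003,0.002,0.134,0,0,-2.2]]' 0.045
python3 -m pendant '[[0,0,0,0,0,0],[0,0,0,0,0,0],[0,0,0,0,0,0],[0,0,0,0,0,0],[0,0,0,0,0,0],[0,0,0,0,0,0]]' 0.0 15
```

```text
time_s: 2.03
tcp_pos: [0.4383, 0.3231, 0.0026]
eef_rot: [-179.8, -0.1, 171.3]
contact_force: [-0.1, 0.0, 0.3]
gripper_width: 0.0452
gripper_force: 0.0
time_s: 2.53
tcp_pos: [0.4398, 0.3264, 0.0069]
eef_rot: [179.9, 0.1, 171.3]
contact_force: [-2.8, -0.1, 8.2]
gripper_width: 0.0205
gripper_force: 15.0
```

```bash
python3 -m pendant '[[0,0,-0.04,0,0,0],[0,0,-0.08,0,0,0],[0,0,-0.12,0,0,0],[0,0,-0.13,0,0,0],[0,0,-0.13,0,0,0]]'
python3 - <<'E'
from plant import r
from m import *
d=snap(r,'wrist','w2'); s=r.get_state(); print(s['gripper_width'],s['tcp_pos'])
z=s['tcp_pos'][2]-.0065
blobs(d,(100,100,40),(130,255,255),z+.012,roi=(200,100,400,300),key='blue')
delta(r,(.612,-.26,.12),84)
E
```

```text
time_s: 2.95
tcp_pos: [0.4408, 0.3277, 0.1402]
eef_rot: [179.6, 0.2, 171.3]
contact_force: [0.4, -0.2, -0.9]
gripper_width: 0.0202
gripper_force: 15.0
0.020066906969744294 [0.43975377 0.32671665 0.13776964]
blue px [287. 166.] n 209 mean [383.7 336.5] rectc [383.8 336.5] size [15.   3.5] axis 80.5 skew -0.04
blue px [286. 233.] n 4088 mean [419.5 330.7] rectc [422.8 330. ] size [21.5 69.3] axis 170.9 skew -0.32
t 3.0 j [  57.   13.  -23.   -0.  -54. -156.] d [-0.2588 -0.5541  0.0157] rot [[0.3, 0.1, -2.7], [0.2, -0.4, 177.3]]
```

View pics/w2.png

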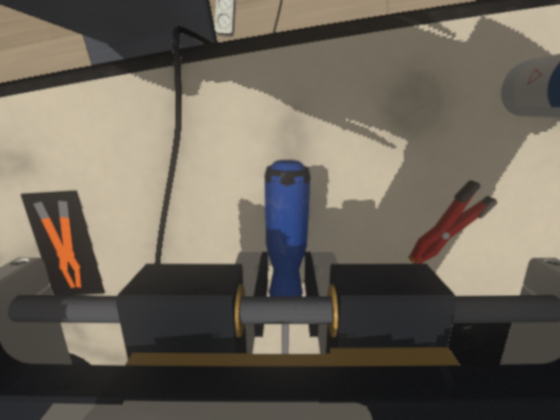

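The handle is held with its end at (287,162), 59 mm from the TCP, so the grip is at y≈+19 mm as intended. Carrying it over to the mat.

```bash
python3 -m pendant '[[-0.26,-0.554,0,0.3,0.1,-2.7],[-0.26,-0.554,0,0.3,0.1,-2.7],[-0.26,-0.554,0,0.3,0.1,-2.7],[-0.26,-0.554,0,0.3,0.1,-2.7],[-0.26,-0.554,0,0.3,0.1,-2.7],[-0.26,-0.554,0,0.3,0.1,-2.7],[-0.26,-0.554,0,0.3,0.1,-2.7],[-0.26,-0.554,0,0.3,0.1,-2.7],[-0.26,-0.554,0,0.3,0.1,-2.7],[-0.26,-0.554,0,0.3,0.1,-2.7],[-0.26,-0.554,0,0.3,0.1,-2.7],[-0.26,-0.554,0,0.3,0.1,-2.7]]'
python3 -c "
from plant import r
from h import *
delta(r,(.6125,-.26,.12),84)"
```

```text
time_s: 4.0
tcp_pos: [0.5802, -0.1558, 0.1339]
eef_rot: [-179.7, -0.2, 174.0]
contact_force: [-0.2, 0.6, -0.7]
gripper_width: 0.0205
gripper_force: 15.0
t 4.0 j [   4.   18.  -16.    0.  -56. -100.] d [-0.0431 -0.1002  0.0143] rot [[-0.3, -0.2, 0.0], [0.4, -0.5, -180.0]]
```

```bash
python3 -m pendant '[[-0.043,-0.1,0,-0.3,-0.2,0],[-0.043,-0.1,0,-0.3,-0.2,0],[-0.043,-0.1,0,-0.3,-0.2,0],[-0.043,-0.1,0,-0.3,-0.2,0],[-0.043,-0.1,0,-0.3,-0.2,0]]'
python3 - <<'E'
from plant import r
from m import *
d=snap(r,'wrist','w3'); a=snap(r,'scene','s3'); b=snap(r,'side','d3'); s=r.get_state(); print(s['gripper_width'],s['tcp_pos'],s['joints'].round())
# mat outline refit from first pictures: dark+blue union
for n,roi in(('scene0',(312,272,408,318)),('side0',(274,178,330,198))):
    i=load(n); h=cv2.cvtColor(i['frame'],cv2.COLOR_RGB2HSV)
    m=cv2.inRange(h,(0,0,0),(180,255,75))|cv2.inRange(h,(100,110,40),(130,255,255)); k=np.zeros_like(m); k[roi[1]:roi[3],roi[0]:roi[2]]=255; m&=k
    v,u=np.nonzero(m); w=ray(i,np.c_[u,v],.003)[:,:2]; mu=w.mean(0); V=np.linalg.eigh(np.cov((w-mu).T))[1][:,1]
    print(n,mu.round(4),np.degrees(np.arctan2(V[1],V[0])).round(1),cv2.minAreaRect((w*1000).astype(np.float32)))
im=np.hstack([d['frame'][0:420:1,:,::-1][:, :],]); cv2.imwrite('pics/w3.png',im)
E
```

```text
time_s: 4.42
tcp_pos: [0.612, -0.2592, 0.1333]
eef_rot: [180.0, -0.1, 173.8]
contact_force: [-0.5, -0.0, -0.8]
gripper_width: 0.0203
gripper_force: 15.0
0.020398161924713772 [ 0.61252197 -0.25686197  0.13494139] [ -6.  23.  -8.  -0. -59. -90.]
scene0 [ 0.6299 -0.2624] 173.6 ((632.1008911132812, -262.18670654296875), (46.50971603393555, 168.20626831054688), 83.26081848144531)
side0 [ 0.6217 -0.2563] 173.2 ((611.0123291015625, -264.5596008300781), (63.21466827392578, 205.0884552001953), 82.28483581542969)
```

View pics/w3.png

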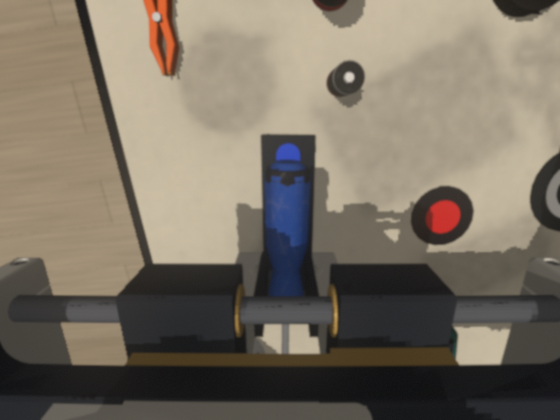

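The mat's top edge is at y≈134, between x 262 and 315, with the held handle centred over it. Computing the offset from those edges.

```bash
python3 - <<'E'
from plant import r
from m import *
d=load('w3'); g=cv2.cvtColor(d['frame'],cv2.COLOR_RGB2GRAY).astype(int)
def edge(row,lo,hi): 
    x=np.diff(cv2.blur(g[row-1:row+2].astype(np.float32),(3,3))[1]); return lo+np.argmin(x[lo:hi])+.5
def edger(row,lo,hi):
    x=np.diff(cv2.blur(g[row-1:row+2].astype(np.float32),(3,3))[1]); return lo+np.argmax(x[lo:hi])+.5
L=np.array([[edge(v,250,275),v] for v in range(140,195,3)]); Rr=np.array([[edger(v,303,328),v] for v in range(140,195,3)])
c=np.diff(g[120:150,270:310].mean(1)); top=120+np.argmin(c)+.5; print(top,L[::6,0],Rr[::6,0])
l=ray(d,L,.003);q=ray(d,Rr,.003)
fl=np.polyfit(l[:,0],l[:,1],1); fr=np.polyfit(q[:,0],q[:,1],1)
print('ang',np.degrees(np.arctan([fl[0],fr[0]])),'width',l.mean(0)-q.mean(0))
e=ray(d,[[288.5,top]],.003)[0]; th=np.radians(174); ax=np.array([np.cos(th),np.sin(th)])
x=(l[:,0].mean()+q[:,0].mean())/2; y=(np.polyval(fl,x)+np.polyval(fr,x))/2; print('mid pt',x,y,'top',e)
p=np.array([x,y]); nrm=np.array([-ax[1],ax[0]])
o=e[:2]-86e-3*ax; o=o+nrm*((p-o)@nrm); print('mat origin',o,'TCP target',o+.0193*ax)
# handle end and its lateral in the hand
s=[r.get_state()['tcp_pos'] for _ in range(1)][0]; T=np.array(d['cam_to_world']); print(T[:3,3],s,T[:3,3]-s)
blobs(d,(105,100,40),(125,255,160),.14,roi=(255,160,325,262),key='held')
E
```

```text
134.5 [260.5 261.5 261.5 261.5] [314.5 314.5 327.5 327.5]
ang [-6.33854999  7.41490685] width [-0.00564187 -0.05249734  0.        ]
mid pt 0.5778896543990206 -0.2527357202257021 top [ 0.54819105 -0.25027231  0.003     ]
mat origin [ 0.63378834 -0.25861091] TCP target [ 0.61459407 -0.25659351]
[ 0.52898747 -0.25074522  0.29157315] [ 0.61252197 -0.25686197  0.13494139] [-0.0835345   0.00611675  0.15663175]
held px [287. 165.] n 308 mean [ 553.5 -252.5] rectc [ 553.5 -252.7] size [15.7  4.9] axis 83.4 skew -0.04
held px [287. 219.] n 3404 mean [ 581.5 -255.9] rectc [ 581.9 -256. ] size [22.4 46.5] axis 173.9 skew -0.11
```

```bash
python3 - <<'E'
from plant import r
from m import *
d=load('w3'); w=ray(d,[[261,146],[314.7,146],[287.8,134.5]],.003)[:,:2]; print(w.round(4))
th=np.radians(173.7); ax=np.array([np.cos(th),np.sin(th)]); n=np.array([-ax[1],ax[0]])
m=(w[0]+w[1])/2; print('width',np.linalg.norm(w[0]-w[1])); o=w[2]-.086*ax; o+=n*((m-o)@n)
print('mat',o); delta(r,(*(o+.0193*ax),.0095),83.7)
h=np.array([.5815,-.2559]); print('held lateral off axis of mat', (h-o)@n, 'along TCP now', (np.array(r.get_state()['tcp_pos'][:2])-o)@ax)
E
```

```text
[[ 0.5557 -0.2763]
 [ 0.5609 -0.2275]
 [ 0.5481 -0.2509]]
width 0.04906467983117955
mat [ 0.63361469 -0.26024295]
t 4.57 j [ -6.  23.  -8.  -0. -59. -90.] d [-0.002  -0.0011  0.1254] rot [[0.0, 0.0, 0.3], [-0.0, 0.0, -179.7]]
held lateral off axis of mat 0.0014020495610816538 along TCP now 0.021336342940587196
```

```bash
python3 -m pendant '[[-0.0015,-0.0015,0.04,0,0,0.3],[-0.0015,-0.0015,0.08,0,0,0.3],[-0.0015,-0.0015,0.11,0,0,0.3],[-0.0015,-0.0015,0.122,0,0,0.3],[-0.0015,-0.0015,0.125,0,0,0.3],[-0.0015,-0.0015,0.125,0,0,0.3],[-0.0015,-0.0015,0.125,0,0,0.3],[-0.0015,-0.0015,0.125,0,0,0.3]]'
```

```text
time_s: 5.23
tcp_pos: [0.6162, -0.2593, 0.013]
eef_rot: [-180.0, 0.3, 173.7]
contact_force: [-0.5, -1.0, -0.2]
gripper_width: 0.0204
gripper_force: 15.0
```

```bash
python3 -m pendant '[[0,0,0.002,0,0,0],[0,0,0.002,0,0,0],[0,0,0.002,0,0,0]]'; python3 -m pendant '[[0,0,0.002,0,0,0],[0,0,0.002,0,0,0],[0,0,0.002,0,0,0]]'
```

```text
time_s: 5.48
tcp_pos: [0.6149, -0.2595, 0.0095]
eef_rot: [180.0, 0.1, 173.7]
contact_force: [-0.7, 0.5, -0.2]
gripper_width: 0.02
gripper_force: 15.0
time_s: 5.73
tcp_pos: [0.6153, -0.2598, 0.0082]
eef_rot: [-180.0, 0.2, 173.7]
contact_force: [-2.8, 0.7, 7.5]
gripper_width: 0.0201
gripper_force: 15.0
```

Contact at 7.5 N. Opening, then lifting and checking.

```bash
python3 -m pendant '[[0,0,0,0,0,0],[0,0,0,0,0,0],[0,0,0,0,0,0],[0,0,0,0,0,0]]' 0.05; python3 -m pendant '[[0,0,-0.02,0,0,0],[0,0,-0.06,0,0,0],[0,0,-0.1,0,0,0],[0.03,0,-0.14,0,0,0],[0.05,0,-0.15,0,0,0],[0.05,0,-0.15,0,0,0],[0.05,0,-0.15,0,0,0]]'
python3 - <<'E'
from plant import r
from m import *
d=snap(r,'wrist','w4'); a=snap(r,'scene','s4')
f=a['frame'][260:330,300:420,::-1]; cv2.imwrite('pics/w4b.png',np.hstack([d['frame'][80:340,160:430,::-1],cv2.resize(f,(446,260))]))
E
```

```text
time_s: 6.07
tcp_pos: [0.6146, -0.2594, 0.0066]
eef_rot: [180.0, 0.1, 173.7]
contact_force: [0.8, 0.0, 1.3]
gripper_width: 0.0411
gripper_force: 0.0
time_s: 6.65
tcp_pos: [0.5646, -0.254, 0.1587]
eef_rot: [180.0, 0.3, 173.7]
contact_force: [-0.6, -0.3, -0.2]
gripper_width: 0.05
gripper_force: 0.0
```

View pics/w4b.png

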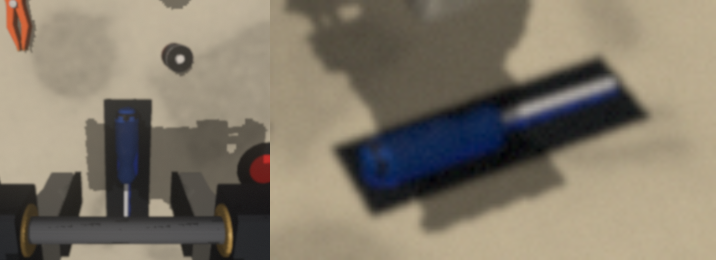

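The screwdriver lies within its mat and over its print, handle and tip as drawn. Next I'll hover by the clamp and measure it, offset so the camera sees all of it. I'll also quantify how well the screwdriver fits.

```bash
python3 -m pendant '[[0.06,-0.103,0,0,0,0],[0.06,-0.103,0,0,0,0],[0.06,-0.103,0,0,0,0],[0.06,-0.103,0,0,0,0],[0.06,-0.103,0,0,0,0]]' 0.06
python3 - <<'E'
from plant import r
from m import *
d=snap(r,'wrist','w5')
blobs(d,(3,130,80),(16,255,255),.012,key='clamp')
i=load('w4'); print('screwdriver'); blobs(i,(105,100,40),(125,255,160),.02,roi=(255,160,325,262),key='held')
s=r.get_state(); print(s['tcp_pos'])
E
```

```text
time_s: 7.17
tcp_pos: [0.4926, -0.3511, 0.1549]
eef_rot: [180.0, -0.1, 173.5]
contact_force: [0.6, 0.4, 0.3]
gripper_width: 0.0599
gripper_force: 0.0
clamp px [288. 147.] n 1111 mean [ 441.6 -343.8] rectc [ 442.9 -345.3] size [24.2 87. ] axis 178.2 skew -0.18
screwdriver
held px [286. 191.] n 62 mean [ 555.9 -253.3] rectc [ 555.7 -253.2] size [13.8  4. ] axis 83.1 skew 0.03
held px [287. 231.] n 1105 mean [ 598.5 -256.7] rectc [ 596.8 -256.9] size [20.8 70.3] axis 173.8 skew 0.13
[ 0.49348706 -0.3502751   0.15508767]
```

View pics/w5.png

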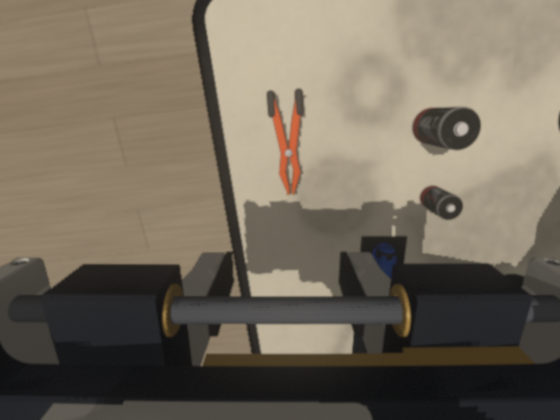

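The clamp's handle ends are at (270,92) and (299,90), the pivot at (288,153) and the jaw tip at (291,193). The jaws point +x.

```bash
python3 - <<'E'
from plant import r
from m import *
d=load('w5'); h=cv2.cvtColor(d['frame'],cv2.COLOR_RGB2HSV); roi=np.zeros((420,560),np.uint8); roi[80:205,255:315]=255
m=(cv2.inRange(h,(3,130,80),(16,255,255))|cv2.inRange(h,(0,0,0),(180,255,75)))&roi
v,u=np.nonzero(m); w=ray(d,np.c_[u,v],.013)[:,:2]*1000; R=cv2.minAreaRect(w.astype(np.float32)); print(R)
q=ray(d,[[270.5,91],[299.5,90],[291.5,193.5],[288.3,153]],.013)[:,:2]; print(q.round(4)); mid=(q[0]+q[1])/2; a=mid-q[2]; print('len',np.linalg.norm(a),'ang',np.degrees(np.arctan2(a[1],a[0])),'c',(mid+q[2])/2)
c=(mid+q[2])/2; th=np.degrees(np.arctan2(a[1],a[0])); delta(r,(*c,.0045),th-90)
i=load('w1'); blobs(i,(3,130,80),(16,255,255),.003,roi=(0,200,110,300),key='cmat print')
blobs(load('wrist0'),(3,130,80),(16,255,255),.003,key='cmat print0'); blobs(load('wrist0'),(0,0,0),(180,255,75),.003,roi=(395,220,505,275),key='cmat dark'); blobs(load('w2'),(0,0,0),(180,255,75),.003,roi=(18,185,110,300),key='cmat dark2')
E
```

```text
((442.80364990234375, -345.3370361328125), (24.0915470123291, 86.70320129394531), 84.2854995727539)
[[ 0.3897 -0.3538]
 [ 0.3918 -0.3277]
 [ 0.4869 -0.3451]
 [ 0.4468 -0.3439]]
len 0.09620972305823947 ang 177.3795921793967 c [ 0.43883354 -0.34293626]
t 7.22 j [-17.  17. -14.  -0. -59. -79.] d [0.055  0.0011 0.1506] rot [[0.0, -0.0, -3.8], [-0.1, -0.1, 176.2]]
cmat print px [ 69. 250.] n 812 mean [444.4  91.3] rectc [446.   94.1] size [47.8 29.9] axis 169.9 skew -0.17
cmat print0 px [ 39. 147.] n 140 mean [976.4 -44.3] rectc [976. -47.] size [ 8.7 66.3] axis 93.5 skew -0.19
cmat print0 px [444. 248.] n 854 mean [460.4  90.4] rectc [462.3  87.8] size [30.7 82.4] axis 174.7 skew -0.14
cmat dark px [452. 252.] n 2658 mean [448.8  96.1] rectc [440.6  97.7] size [ 67.8 148.1] axis 164.4 skew 0.05
cmat dark2 px [ 62. 251.] n 4242 mean [461.5  87.1] rectc [455.4  75.9] size [103.9 122.1] axis 160.3 skew 0.06
cmat dark2 px [ 71. 272.] n 36 mean [485.   88.4] rectc [485.4  88.6] size [15.5  3.7] axis 176.0 skew -0.15
```

```bash
python3 -m pendant '[[0.025,0.001,0.02,0,0,-3.8],[0.052,0.001,0.05,0,0,-3.8],[0.052,0.001,0.09,0,0,-3.8],[0.052,0.001,0.13,0,0,-3.8],[0.052,0.001,0.149,0,0,-3.8],[0.052,0.001,0.149,0,0,-3.8]]' 0.055
python3 -m pendant '[[0,0,0,0,0,0],[0,0,0,0,0,0],[0,0,0,0,0,0],[0,0,0,0,0,0],[0,0,0,0,0,0],[0,0,0,0,0,0],[0,0,0,0,0,0]]' 0.0 15
```

```text
time_s: 7.72
tcp_pos: [0.4407, -0.3412, 0.0028]
eef_rot: [179.9, -0.3, 177.6]
contact_force: [0.6, -0.2, 0.5]
gripper_width: 0.055
gripper_force: 0.0
time_s: 8.3
tcp_pos: [0.4432, -0.3433, 0.0087]
eef_rot: [-180.0, 0.2, 177.5]
contact_force: [0.5, 1.8, 6.9]
gripper_width: 0.025
gripper_force: 14.9
```

```bash
python3 -m pendant '[[0,0,-0.04,0,0,0],[0,0,-0.08,0,0,0],[0,0,-0.12,0,0,0],[0,0,-0.13,0,0,0],[0,0,-0.13,0,0,0]]'
python3 - <<'E'
from plant import r
from m import *
d=snap(r,'wrist','w6'); s=r.get_state(); print(s['gripper_width'],s['tcp_pos'])
delta(r,(.454,.0887,.14),84)
E
```

```text
time_s: 8.72
tcp_pos: [0.4444, -0.344, 0.142]
eef_rot: [-179.8, 0.5, 177.5]
contact_force: [-0.7, -0.2, 0.1]
gripper_width: 0.0244
gripper_force: 15.0
0.02466051668165628 [ 0.44310964 -0.34330711  0.13948218]
t 8.77 j [-18.  14. -21.  -0. -55. -75.] d [ 0.008   0.4321 -0.001 ] rot [[-0.0, 0.3, 3.5], [-0.5, -0.1, -176.5]]
```

View pics/w6.png

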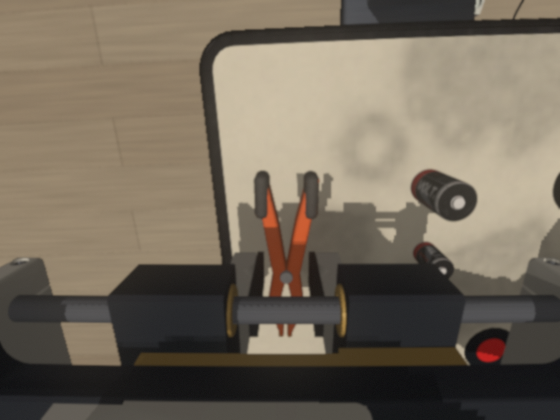

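```bash
python3 - <<'E'
from m import *
d=load('w6'); T=np.array(d['cam_to_world'])
q=ray(d,[[262,172],[310,172],[287,338],[287,278]],.1335+.014)[:,:2]; mid=(q[0]+q[1])/2; a=mid-q[2]
print(q.round(4),np.linalg.norm(a),np.degrees(np.arctan2(a[1],a[0])),'pivot from handle end',np.linalg.norm(mid-q[3]))
tcp=T[:3,3]-T[:3,:3]@(np.array(load('w3')['cam_to_world'])[:3,:3].T@np.array([-.0835,.0061,.1566])); print('tcp',tcp.round(4),'mid handle end - tcp',(mid-tcp[:2]).round(4),'tip-tcp',(q[2]-tcp[:2]).round(4))
E
python3 -m pendant '[[0.008,0.43,0,0,0.3,3.5],[0.008,0.43,0,0,0.3,3.5],[0.008,0.43,0,0,0.3,3.5],[0.008,0.43,0,0,0.3,3.5],[0.008,0.43,0,0,0.3,3.5],[0.008,0.43,0,0,0.3,3.5],[0.008,0.43,0,0,0.3,3.5],[0.008,0.43,0,0,0.3,3.5],[0.008,0.43,0,0,0.3,3.5],[0.008,0.43,0,0,0.3,3.5],[0.008,0.43,0,0,0.3,3.5],[0.008,0.43,0,0,0.3,3.5]]'
python3 - <<'E'
from plant import r
from m import *
d=snap(r,'wrist','w7'); s=r.get_state(); print(s['gripper_width'],s['tcp_pos'],s['eef_rot'])
E
```

```text
[[ 0.3885 -0.3539]
 [ 0.3895 -0.3302]
 [ 0.4891 -0.3457]
 [ 0.4483 -0.344 ]] 0.10015565508812531 177.9093298392872 pivot from handle end 0.059373639049342175
tcp [ 0.4447 -0.3417  0.1436] mid handle end - tcp [-0.0557 -0.0003] tip-tcp [ 0.0444 -0.004 ]
time_s: 9.77
tcp_pos: [0.4524, 0.0896, 0.1362]
eef_rot: [-179.9, -0.3, 174.2]
contact_force: [-0.0, -0.3, -1.0]
gripper_width: 0.0248
gripper_force: 15.0
0.024749873307247774 [0.45200342 0.08803923 0.1360771 ] [-179.91282514   -0.33270599  174.17744844]
```

View pics/w7.png

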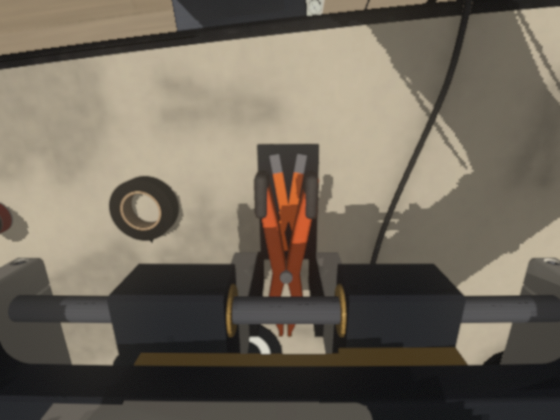

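Mat edge is at row 144 between x 258 and 319. The printed handle tops are at (276,155) and (301,155), and the held clamp's handle ends at (262,173) and (310,173). Same orientation. Computing the offset.

```bash
python3 - <<'E'
from plant import r
from m import *
d=load('w7'); g=cv2.GaussianBlur(cv2.cvtColor(d['frame'],cv2.COLOR_RGB2GRAY),(3,3),0).astype(float)
rows=range(150,200,3)
L=np.array([[245+np.argmin(np.diff(g[v,245:270]))+.5,v] for v in rows]); R=np.array([[308+np.argmax(np.diff(g[v,308:332]))+.5,v] for v in rows])
C=np.array([[u,130+np.argmin(np.diff(g[130:156,u]))+.5] for u in range(264,314,4)])
print(L[::4,0],R[::4,0],C[::4,1])
l,q,c=[ray(d,x,.003)[:,:2] for x in(L,R,C)]
A=[np.degrees(np.arctan2(*(x[0]-x[-1])[::-1])) for x in(l,q)]; print('ang',A,np.degrees(np.arctan2(*(c[-1]-c[0])[::-1])),'w',np.linalg.norm(np.median(l,0)-np.median(q,0)))
th=np.radians(174); ax=np.array([np.cos(th),np.sin(th)]); n=np.array([-ax[1],ax[0]])
mid=(np.median(l,0)+np.median(q,0))/2; o=np.median(c,0)-.059*ax; o+=n*((mid-o)@n); print('mat',o.round(4))
p=ray(d,[[276,155],[301,155]],.003)[:,:2].mean(0); print('print-handle-end based',(p-.0495*ax).round(4))
z=.139-.0055+.014; k=ray(d,[[262,172],[310,172],[287,338]],z)[:,:2]; h=(k[0]+k[1])/2; a=h-k[2]; print('clamp',((h+k[2])/2).round(4),np.degrees(np.arctan2(a[1],a[0])).round(1),np.linalg.norm(a).round(4))
E
```

```text
[256.5 257.5 255.5 253.5 253.5] [318.5 318.5 317.5 318.5 317.5] [143.5 143.5 143.5 143.5]
ang [np.float64(169.0345832635893), np.float64(174.824952947905)] 84.26065843938822 w 0.05912101475387739
mat [0.4548 0.0895]
print-handle-end based [0.456 0.091]
clamp [0.444  0.0904] 174.6 0.0957
```

```bash
python3 -m pendant '[[-0.009,0,0.04,0,0.3,-0.2],[-0.009,0,0.08,0,0.3,-0.2],[-0.009,0,0.11,0,0.3,-0.2],[-0.009,0,0.123,0,0.3,-0.2],[-0.009,0,0.125,0,0.3,-0.2],[-0.009,0,0.125,0,0.3,-0.2],[-0.009,0,0.125,0,0.3,-0.2]]';python3 -m pendant '[[0,0,0.002,0,0,0],[0,0,0.002,0,0,0],[0,0,0.002,0,0,0]]'
```

```text
time_s: 10.4
tcp_pos: [0.4615, 0.0855, 0.0128]
eef_rot: [-180.0, -0.5, 174.2]
contact_force: [-0.1, 0.3, -0.8]
gripper_width: 0.025
gripper_force: 14.9
time_s: 10.65
tcp_pos: [0.4618, 0.0862, 0.0112]
eef_rot: [179.9, -0.4, 174.2]
contact_force: [0.4, -0.5, -1.2]
gripper_width: 0.025
gripper_force: 14.9
```

```bash
python3 -m pendant '[[0,0.0015,0.002,0,0,0],[0,0.0015,0.002,0,0,0],[0,0.0015,0.002,0,0,0]]'; python3 -m pendant '[[0,0,0.001,0,0,0],[0,0,0.001,0,0,0],[0,0,0.001,0,0,0]]'
```

```text
time_s: 10.9
tcp_pos: [0.462, 0.0879, 0.0089]
eef_rot: [180.0, -0.5, 174.2]
contact_force: [-0.4, 0.4, 3.3]
gripper_width: 0.025
gripper_force: 14.9
time_s: 11.15
tcp_pos: [0.4622, 0.0879, 0.0084]
eef_rot: [180.0, -0.4, 174.3]
contact_force: [-2.7, 0.2, 13.2]
gripper_width: 0.0251
gripper_force: 14.8
```

```bash
python3 -m pendant '[[0,0,-0.001,0,0,0],[0,0,-0.001,0,0,0],[0,0,-0.001,0,0,0],[0,0,-0.001,0,0,0]]' 0.05; python3 -m pendant '[[0,0,-0.02,0,0,0],[0,0,-0.06,0,0,0],[0,0,-0.1,0,0,0],[-0.02,0,-0.14,0,0,0],[-0.05,0,-0.15,0,0,0],[-0.05,0,-0.15,0,0,0],[-0.05,0,-0.15,0,0,0]]'
python3 - <<'E'
from plant import r
from m import *
d=snap(r,'wrist','w8'); a=snap(r,'scene','s8')
f=a['frame'][200:250,175:255,::-1]; cv2.imwrite('pics/w8b.png',np.hstack([cv2.resize(d['frame'][40:270,180:380,::-1],None,fx=2,fy=2,interpolation=2)[:400],cv2.resize(f,(400,400),interpolation=2)]))
E
```

```text
time_s: 11.48
tcp_pos: [0.4614, 0.0874, 0.0083]
eef_rot: [-180.0, -0.5, 174.2]
contact_force: [0.5, 0.9, -0.5]
gripper_width: 0.0459
gripper_force: 0.0
time_s: 12.07
tcp_pos: [0.514, 0.0825, 0.1586]
eef_rot: [179.9, -0.4, 174.1]
contact_force: [-1.4, -0.3, -1.3]
gripper_width: 0.0501
gripper_force: 0.0
```

View pics/w8b.png

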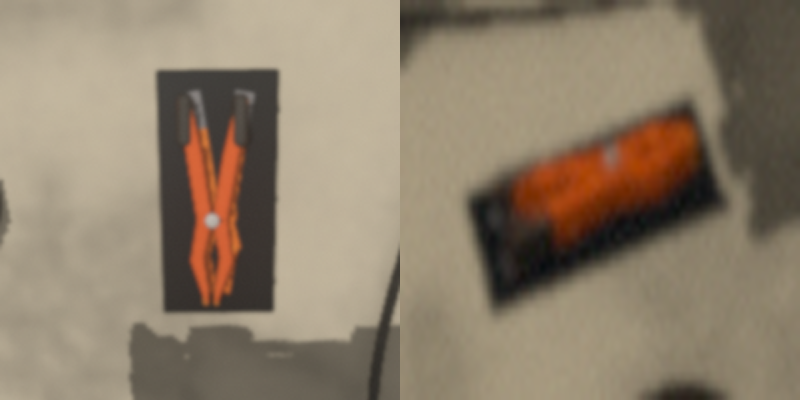

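The clamp sits a little left (−y) of its print, and orange print shows along its right side. Measuring the offset.

```bash
python3 - <<'E'
from plant import r
from m import *
d=load('w8'); P=lambda x,y:(180+x/2,40+y/2)
m=ray(d,[P(157,70.5),P(278.5,69),P(273.5,310.5),P(165,311.5)],.003)[:,:2]
c=m.mean(0); a=(m[0]+m[1]-m[2]-m[3]); th=np.arctan2(a[1],a[0]); print('mat',c.round(4),np.degrees(th).round(1),np.linalg.norm(a)/2, np.linalg.norm(m[0]-m[1]))
k=ray(d,[P(183,95),P(243,95),P(211,305),P(211,220)],.003+.014)[:,:2]; h=(k[0]+k[1])/2; b=h-k[2]; kc=(h+k[2])/2
print('clamp',kc.round(4),np.degrees(np.arctan2(b[1],b[0])).round(1),np.linalg.norm(b).round(4))
ax=np.array([np.cos(th),np.sin(th)]); n=np.array([-ax[1],ax[0]]); print('err along,lat mm',((kc-c)@ax*1000).round(1),((kc-c)@n*1000).round(1),'pivot lat',((k[3]-c)@n*1000).round(1))
s=r.get_state(); print(s['tcp_pos'],s['eef_rot'])
# predicted relation: TCP pose vs mat
T=np.array(d['cam_to_world']); print(T[:3,3]-s['tcp_pos'])
E
```

```text
mat [0.4547 0.0916] 174.7 0.11635371706950465 0.056792895477501465
clamp [0.4571 0.0881] 173.6 0.0975
err along,lat mm -2.7 3.3 pivot lat 3.8
[0.51171934 0.08188983 0.15706277] [-179.95199114   -0.61076022  174.168999  ]
[-0.07996652  0.00835555  0.16025529]
```

Errors are about 3 mm along and 3.5 mm sideways. I'll regrip and shift it.

```bash
python3 -m pendant '[[0.04,0,0.04,0,0,0],[0.05,0,0.08,0,0,0],[0.05,0,0.12,0,0,0],[0.05,0,0.147,0,0,0],[0.05,0,0.149,0,0,0],[0.05,0,0.149,0,0,0]]' 0.05
python3 -m pendant '[[0,0,0,0,0,0],[0,0,0,0,0,0],[0,0,0,0,0,0],[0,0,0,0,0,0],[0,0,0,0,0,0],[0,0,0,0,0,0]]' 0.0 15
python3 -m pendant '[[0,0,-0.005,0,0,0],[0,0,-0.01,0,0,0],[0.003,0.0035,-0.01,0,0,0.5],[0.003,0.0035,-0.01,0,0,0.5],[0.003,0.0035,-0.005,0,0,0.5],[0.003,0.0035,-0.001,0,0,0.5],[0.003,0.0035,0,0,0,0.5],[0.003,0.0035,0,0,0,0.5]]'
```

```text
time_s: 12.67
tcp_pos: [0.4597, 0.0866, 0.0081]
eef_rot: [-179.8, -0.8, 174.3]
contact_force: [-0.8, -0.2, 0.5]
gripper_width: 0.0501
gripper_force: 0.0
time_s: 13.17
tcp_pos: [0.4622, 0.0878, 0.0106]
eef_rot: [179.9, -0.4, 174.2]
contact_force: [-1.4, 0.8, 8.5]
gripper_width: 0.0249
gripper_force: 14.9
time_s: 13.83
tcp_pos: [0.4592, 0.0914, 0.0095]
eef_rot: [-180.0, -0.5, 173.7]
contact_force: [-1.6, 0.2, 8.5]
gripper_width: 0.0248
gripper_force: 14.9
```

```bash
python3 -m pendant '[[0,0,-0.001,0,0,0],[0,0,-0.001,0,0,0],[0,0,-0.001,0,0,0],[0,0,-0.001,0,0,0]]' 0.05; python3 -m pendant '[[0,0,-0.02,0,0,0],[0,0,-0.06,0,0,0],[0,0,-0.1,0,0,0],[-0.02,0,-0.14,0,0,0],[-0.05,0,-0.15,0,0,0],[-0.05,0,-0.15,0,0,0],[-0.05,0,-0.15,0,0,0]]' 0.08
cat > cl.py <<'E'
from m import *
def chk(t):
    d=load(t); f=d['frame']; h=cv2.cvtColor(f,cv2.COLOR_RGB2HSV)
    roi=np.zeros((420,560),np.uint8); roi[60:205,245:335]=255
    m=((h[:,:,2]<75)|((h[:,:,1]>130)&(h[:,:,0]<18))).astype(np.uint8)*255&roi
    m=cv2.morphologyEx(m,cv2.MORPH_CLOSE,np.ones((7,7),np.uint8))
    c=max(cv2.findContours(m,0,2)[0],key=cv2.contourArea).reshape(-1,2)
    w=ray(d,c,.003)[:,:2]*1000; R=cv2.minAreaRect(w.astype(np.float32)); o=np.array(R[0]); th=np.radians(174); print(R)
    ax=np.array([np.cos(th),np.sin(th)]); n=np.array([-ax[1],ax[0]])
    ins=cv2.erode(cv2.drawContours(np.zeros((420,560),np.uint8),[c.reshape(-1,1,2)],-1,255,-1),np.ones((9,9)))
    g=cv2.GaussianBlur(np.minimum(np.minimum(f[:,:,0],f[:,:,1]),f[:,:,2]),(3,3),0); g[ins==0]=0; g[:130]=0
    _,_,_,p=cv2.minMaxLoc(g); q=ray(d,[p],.019)[0,:2]*1000; print('pivot',p,'along,lat',((q-o)@ax).round(1),((q-o)@n).round(1))
    O=cv2.inRange(h,(3,130,80),(16,255,255))&ins; v,u=np.nonzero(O); x=ray(d,np.c_[u,v],.015)[:,:2]*1000-o
    print('orange lateral range',np.percentile(x@n,[1,50,99]).round(1),'along',np.percentile(x@ax,[1,99]).round(1))
E
python3 - <<'E'
from plant import r
from cl import *
d=snap(r,'wrist','w9')
chk('w8'); chk('w9'); delta(r,(.438,-.06,.15),84)
E
```

```text
time_s: 14.17
tcp_pos: [0.4587, 0.0911, 0.0101]
eef_rot: [-180.0, -0.5, 173.7]
contact_force: [0.1, -0.6, 1.3]
gripper_width: 0.0459
gripper_force: 0.0
time_s: 14.75
tcp_pos: [0.5113, 0.0858, 0.1606]
eef_rot: [179.9, -0.4, 173.6]
contact_force: [-0.3, -0.7, -0.9]
gripper_width: 0.0798
gripper_force: 0.0
((454.3766784667969, 91.08364868164062), (55.027313232421875, 113.87255096435547), 84.35488891601562)
pivot (285, 149) along,lat -9.0 3.6
orange lateral range [-10.5   2.6  14.8] along [-48.7  33.4]
((454.5434875488281, 91.16438293457031), (55.39775466918945, 115.08313751220703), 84.48222351074219)
pivot (285, 148) along,lat -5.1 0.2
orange lateral range [-12.2   0.2  12.2] along [-46.1  38.3]
t 14.8 j [  31.    9.  -24.   -0.  -57. -127.] d [ 0.0552 -0.1524  0.0101] rot [[-0.0, -0.6, -0.4], [-0.9, 0.0, 179.6]]
```

The clamp is now within 1 mm of its print. On to the tape.

```bash
python3 -m pendant '[[0.01,-0.15,0,0,0,0],[0.01,-0.15,0,0,0,0],[0.01,-0.15,0,0,0,0],[0.01,-0.15,0,0,0,0],[0.01,-0.15,0,0,0,0],[0.01,-0.15,0,0,0,0]]' 0.086
cat > tp.py <<'E'
from m import *
def tape(t,zt,roi):
    d=load(t); h=cv2.cvtColor(d['frame'],cv2.COLOR_RGB2HSV); k=np.zeros((420,560),np.uint8); x0,y0,x1,y1=roi; k[y0:y1,x0:x1]=255
    m=(h[:,:,2]<70).astype(np.uint8)*255&k; c=max(cv2.findContours(m,0,1)[0],key=cv2.contourArea).reshape(-1,2)
    print('bbox',c.min(0),c.max(0))
    # tangent rays: centre of outline projected at mid height
    for z in (0,zt):
        w=ray(d,c,z)[:,:2]*1000; (o,rad)=cv2.minEnclosingCircle(w.astype(np.float32)); print('z',z,np.round(o,1),round(rad,1),cv2.fitEllipse(w.astype(np.float32)))
    return d
E
python3 - <<'E'
from plant import r
from tp import *
d=snap(r,'wrist','w10'); s=r.get_state(); print(s['tcp_pos'])
tape('w10',.019,(200,60,380,215)); print(np.array(d['cam_to_world'])[:3,3])
E
```

```text
time_s: 15.3
tcp_pos: [0.4821, -0.0635, 0.1592]
eef_rot: [-180.0, -0.6, 173.6]
contact_force: [-0.1, -0.5, -0.3]
gripper_width: 0.0859
gripper_force: 0.0
[ 0.48269204 -0.06262539  0.1594149 ]
bbox [270 129] [329 188]
z 0 [444.6 -45.5] 30.9 ((444.75421142578125, -45.927406311035156), (59.7525520324707, 60.6220703125), 120.46182250976562)
z 0.019 [441.9 -46.1] 29.1 ((442.114013671875, -46.44779586791992), (56.18450164794922, 57.00210189819336), 120.46157836914062)
[ 0.40054    -0.05464216  0.31818467]
```

```bash
python3 -c "
from plant import r
from h import *
delta(r,(.442,-.0463,.006),84)"
```

```text
t 15.35 j [  16.    6.  -27.   -0.  -57. -112.] d [0.0407 0.0118 0.1538] rot [[-0.0, -0.6, -0.4], [-0.9, 0.0, 179.6]]
```

```bash
python3 -m pendant '[[0.03,0.01,0.01,0,-0.6,0],[0.041,0.012,0.04,0,-0.6,0],[0.041,0.012,0.08,0,-0.6,0],[0.041,0.012,0.12,0,-0.6,0],[0.041,0.012,0.148,0,-0.6,0],[0.041,0.012,0.153,0,-0.6,0],[0.041,0.012,0.153,0,-0.6,0]]' 0.086
python3 -m pendant '[[0,0,0,0,0,0],[0,0,0,0,0,0],[0,0,0,0,0,0],[0,0,0,0,0,0],[0,0,0,0,0,0],[0,0,0,0,0,0]]' 0.0 15
python3 -m pendant '[[0,0,-0.04,0,0,0],[0,0,-0.08,0,0,0],[0,0,-0.11,0,0,0],[0,0,-0.12,0,0,0],[0,0,-0.12,0,0,0]]'
python3 - <<'E'
from plant import r
from tp import *
d=snap(r,'wrist','w11'); s=r.get_state(); print(s['tcp_pos'])
delta(r,(.6295,.022,.125),84)
# ring mat from earlier wrist view
i=load('wrist0'); h=cv2.cvtColor(i['frame'],cv2.COLOR_RGB2HSV)
for nm,m,roi,z in (('ring white',(h[:,:,1]<40)&(h[:,:,2]>150),(285,160,362,236),.003),('ring dark',h[:,:,2]<75,(285,160,362,236),.003),('bmat dark',h[:,:,2]<75,(283,58,345,121),.003),('bmat red',(h[:,:,1]>150)&(h[:,:,2]>120),(283,58,345,121),.003)):
    k=np.zeros((420,560),np.uint8); x0,y0,x1,y1=roi; k[y0:y1,x0:x1]=255
    cs=cv2.findContours(m.astype(np.uint8)*255&k,0,1)[0]; c=max(cs,key=cv2.contourArea).reshape(-1,2)
    w=ray(i,c,z)[:,:2]*1000; print(nm,cv2.fitEllipse(w.astype(np.float32)))
E
```

```text
time_s: 15.93
tcp_pos: [0.4413, -0.0455, 0.006]
eef_rot: [-179.9, -0.2, 173.8]
contact_force: [-0.1, 0.7, 0.1]
gripper_width: 0.0857
gripper_force: 0.0
time_s: 16.43
tcp_pos: [0.4436, -0.0456, 0.0086]
eef_rot: [180.0, 0.2, 173.7]
contact_force: [-1.5, 1.6, 8.7]
gripper_width: 0.0593
gripper_force: 15.1
time_s: 16.85
tcp_pos: [0.4446, -0.0453, 0.1311]
eef_rot: [179.9, 0.5, 173.7]
contact_force: [0.3, 0.6, -1.5]
gripper_width: 0.0591
gripper_force: 15.0
[ 0.44342138 -0.04550525  0.12914676]
t 16.9 j [  20.    4.  -35.    0.  -51. -116.] d [-0.1775  0.0875  0.0052] rot [[0.1, 0.3, -0.3], [0.5, -0.2, 179.7]]
ring white ((627.8912963867188, 22.324810028076172), (52.76491928100586, 55.130680084228516), 16.592145919799805)
ring dark ((629.2523193359375, 22.35726547241211), (82.73944091796875, 84.21681213378906), 116.42218780517578)
bmat dark ((642.4218139648438, -107.85420227050781), (56.83961486816406, 57.1777229309082), 158.49429321289062)
bmat red ((642.26220703125, -107.89381408691406), (33.16340255737305, 33.48051071166992), 60.872867584228516)
```

```bash
python3 - <<'E'
from plant import r
from tp import *
d=load('w11'); g=cv2.GaussianBlur(cv2.cvtColor(d['frame'],cv2.COLOR_RGB2GRAY),(3,3),0).astype(float)
s=r.get_state(); th=np.radians(173.8); ax=np.array([np.cos(th),np.sin(th)])
print(g[170:262:4,287].astype(int))
for u in (283,287,291):
    p=170+np.argmin(np.diff(g[170:262,u]))+.5
    for z in(.1215,.125): w=ray(d,[[u,p]],z)[0,:2]; print(u,p,z,'near edge along tool x from TCP',((w-s['tcp_pos'][:2])@ax).round(4))
E
python3 -m pendant '[[-0.177,0.087,0,0.1,0.3,-0.3],[-0.177,0.087,0,0.1,0.3,-0.3],[-0.177,0.087,0,0.1,0.3,-0.3],[-0.177,0.087,0,0.1,0.3,-0.3],[-0.177,0.087,0,0.1,0.3,-0.3],[-0.177,0.087,0,0.1,0.3,-0.3],[-0.177,0.087,0,0.1,0.3,-0.3]]'
python3 - <<'E'
from plant import r
from tp import *
d=snap(r,'wrist','w12'); snap(r,'scene','s12'); g=cv2.GaussianBlur(cv2.cvtColor(d['frame'],cv2.COLOR_RGB2GRAY),(3,3),0).astype(int); print(g[150:262:4,287])
E
```

```text
[185 183 183 183 184 183 182 180 121 107  72  43  41  43  42  41  39  40
 106  97  93  92  91]
283 201.5 0.1215 near edge along tool x from TCP 0.0347
283 201.5 0.125 near edge along tool x from TCP 0.0357
287 200.5 0.1215 near edge along tool x from TCP 0.0352
287 200.5 0.125 near edge along tool x from TCP 0.0363
291 200.5 0.1215 near edge along tool x from TCP 0.0352
291 200.5 0.125 near edge along tool x from TCP 0.0363
time_s: 17.48
tcp_pos: [0.6281, 0.0216, 0.1248]
eef_rot: [-179.8, -0.4, 174.0]
contact_force: [-1.4, 0.4, -0.8]
gripper_width: 0.0595
gripper_force: 15.0
[164 170 158  62  57  56 101 217 218 151  51  50  49  47  42  37  35  34
  37  37  36  35  37 132  47  89 100  99]
```

View pics/w12.png

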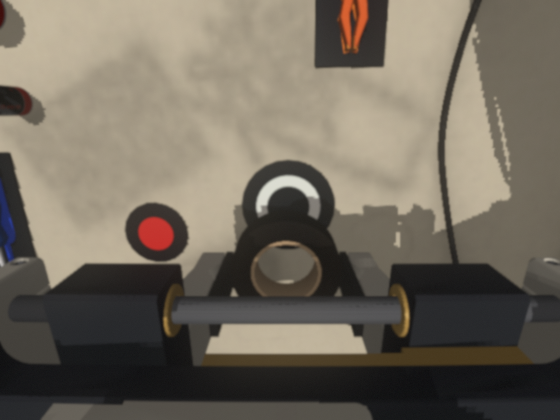

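Both rings are in view. The mat's near edge is at row 160 and its sides at x≈243 and 335. The white ring's near edge is at row 175. The held tape is below them.

```bash
python3 - <<'E'
from plant import r
from tp import *
s=r.get_state(); th=np.radians(174); ax=np.array([np.cos(th),np.sin(th)]); n=np.array([-ax[1],ax[0]])
d=load('w11'); g=cv2.GaussianBlur(cv2.cvtColor(d['frame'],cv2.COLOR_RGB2GRAY),(3,3),0).astype(int); print(g[198:218,287])
t11=np.array([.4438,-.0455])
for p in (208,211): print(p,((ray(d,[[287,p]],.1225)[0,:2]-t11)@ax).round(4))
d=load('w12'); h=cv2.cvtColor(d['frame'],cv2.COLOR_RGB2HSV); g=h[:,:,2].astype(int)
top=[[u,140+np.argmin(np.diff(g[140:172,u]))+.5] for u in range(270,306,3)]
e=ray(d,top,.003)[:,:2]
# circle radius 44 fit on mat outline rows 150..205
pts=list(map(tuple,top))
for v in range(170,206,3):
    pts.append((238+np.argmin(np.diff(g[v,238:275]))+.5,v)); 
P=ray(d,np.array(pts),.003)[:,:2]
from scipy.optimize import least_squares
f=least_squares(lambda c:np.hypot(*(P-c).T)-.044,[.629,.022],loss='soft_l1',f_scale=.001); print('mat',f.x.round(4),np.abs(f.fun).max())
m=(h[:,:,1]<50)&(h[:,:,2]>140); k=np.zeros_like(m); k[165:205,252:322]=1; c=max(cv2.findContours((m&k).astype(np.uint8),0,1)[0],key=cv2.contourArea).reshape(-1,2)
W=ray(d,c[c[:,1]<190],.003)[:,:2]; lo=[];
for u in range(258,320,4):
    vv=c[c[:,0]==u][:,1]; 
    if len(vv): lo.append((u,vv.min()))
Q=ray(d,np.array(lo),.003)[:,:2]; f2=least_squares(lambda c:np.hypot(*(Q-c).T)-.0293,[.629,.022],loss='soft_l1',f_scale=.001); print('ring',f2.x.round(4),np.abs(f2.fun).max())
print(s['tcp_pos'],np.array(d['cam_to_world'])[:3,3]-s['tcp_pos'],np.array(load('w11')['cam_to_world'])[:3,3]-[.4438,-.0455,.13])
E
```

```text
[180 174 161 141 121 111 108 107 107 106 101  89  72  55  47  44  43  42
  42  41]
208 0.0315
211 0.0298
mat [0.6288 0.0236] 0.023767672480429554
ring [0.628  0.0226] 0.00046381718887293644
[0.62668195 0.02094097 0.1260162 ] [-0.08071418  0.00932997  0.1574505 ] [-0.0838017   0.00864142  0.15845711]
```

```bash
python3 -m pendant '[[0,0.001,0.04,0,0.4,0],[0,0.001,0.08,0,0.4,0],[0,0.001,0.105,0,0.4,0],[0,0.001,0.113,0,0.4,0],[0,0.001,0.113,0,0.4,0],[0,0.001,0.113,0,0.4,0]]';python3 -m pendant '[[0,0,0.002,0,0,0],[0,0,0.002,0,0,0],[0,0,0.002,0,0,0]]'
```

```text
time_s: 18.08
tcp_pos: [0.6277, 0.0219, 0.0156]
eef_rot: [-179.9, -0.6, 174.0]
contact_force: [-0.5, 0.0, -1.0]
gripper_width: 0.0592
gripper_force: 15.0
time_s: 18.33
tcp_pos: [0.6284, 0.0223, 0.014]
eef_rot: [-179.9, -0.5, 174.0]
contact_force: [0.1, -0.2, -0.7]
gripper_width: 0.0592
gripper_force: 15.0
```

```bash
python3 -m pendant '[[0,0,0.002,0,-0.6,0],[0,0,0.002,0,-0.6,0],[0,0,0.002,0,-0.6,0]]';python3 -m pendant '[[0,0,0.002,0,0,0],[0,0,0.002,0,0,0],[0,0,0.002,0,0,0]]'
```

```text
time_s: 18.58
tcp_pos: [0.6276, 0.0222, 0.0111]
eef_rot: [-179.9, 0.0, 174.0]
contact_force: [-0.4, 0.1, 1.1]
gripper_width: 0.0591
gripper_force: 15.0
time_s: 18.83
tcp_pos: [0.628, 0.0222, 0.0102]
eef_rot: [-179.9, 0.0, 174.1]
contact_force: [-3.7, -0.2, 10.6]
gripper_width: 0.0591
gripper_force: 15.1
```

```bash
python3 -m pendant '[[0,0,-0.001,0,0,0],[0,0,-0.001,0,0,0],[0,0,-0.001,0,0,0],[0,0,-0.001,0,0,0]]' 0.08; python3 -m pendant '[[0,0,-0.02,0,0,0],[0,0,-0.06,0,0,0],[0,0,-0.1,0,0,0],[-0.02,0,-0.14,0,0,0],[-0.045,0,-0.15,0,0,0],[-0.045,0,-0.15,0,0,0],[-0.045,0,-0.15,0,0,0]]'
python3 - <<'E'
from plant import r
from tp import *
d=snap(r,'wrist','w13'); s=r.get_state()
h=cv2.cvtColor(d['frame'],cv2.COLOR_RGB2HSV); v=cv2.inRange(h,(0,0,0),(180,255,85)); k=np.zeros_like(v); k[90:230,215:360]=255
c=max(cv2.findContours(v&k,0,1)[0],key=cv2.contourArea); print('mat+tape',cv2.boundingRect(c)); w=ray(d,c.reshape(-1,2),.003)[:,:2]*1000; print(cv2.fitEllipse(w.astype(np.float32)))
q=np.zeros_like(v); cv2.drawContours(q,[c],-1,255,-1); q=cv2.erode(q,np.ones((5,5)))
tn=cv2.inRange(h,(5,30,70),(30,255,255))&q; 
for cc in cv2.findContours(tn,0,1)[0]:
    if cv2.contourArea(cc)>100: print('core',cv2.boundingRect(cc),cv2.fitEllipse((ray(d,cc.reshape(-1,2),.022)[:,:2]*1000).astype(np.float32)))
wh=cv2.inRange(h,(0,0,130),(180,45,255))&q; print('white print px seen',cv2.countNonZero(wh))
for cc in cv2.findContours(wh,0,1)[0]:
    if cv2.contourArea(cc)>8: print(cv2.boundingRect(cc),cv2.contourArea(cc))
print(s['tcp_pos'],np.array(d['cam_to_world'])[:3,3])
delta(r,(.4855,-.207,.16),84)
E
```

```text
time_s: 19.17
tcp_pos: [0.6276, 0.0221, 0.0096]
eef_rot: [-179.9, -0.0, 174.0]
contact_force: [-0.3, -0.2, -0.6]
gripper_width: 0.0782
gripper_force: 0.0
time_s: 19.75
tcp_pos: [0.6737, 0.0177, 0.1606]
eef_rot: [-179.9, 0.1, 174.0]
contact_force: [0.1, 0.7, -0.9]
gripper_width: 0.0799
gripper_force: 0.0
mat+tape (245, 107, 85, 86)
((628.1658325195312, 22.691482543945312), (84.30059051513672, 84.67171478271484), 47.2528190612793)
core (265, 130, 42, 42) ((625.6693725585938, 21.834598541259766), (38.946006774902344, 39.11050796508789), 5.388919830322266)
white print px seen 0
[0.67228435 0.01767797 0.15927137] [0.5901655  0.02628687 0.31851406]
t 19.8 j [  18.   23.   -5.    0.  -62. -114.] d [ 1.622e-01 -2.430e-01 -2.000e-04] rot [[-0.1, -0.1, -0.0], [-0.1, 0.2, 180.0]]
```

The core centre is about 2.5 mm to −x of the mat centre. A regrip and nudge is cheap, so I'll do it.

```bash
python3 -m pendant '[[0.03,0,0.03,0,0,0],[0.045,0,0.07,0,0,0],[0.045,0,0.11,0,0,0],[0.045,0,0.145,0,0,0],[0.045,0,0.15,0,0,0],[0.045,0,0.15,0,0,0]]' 0.08
python3 -m pendant '[[0,0,0,0,0,0],[0,0,0,0,0,0],[0,0,0,0,0,0],[0,0,0,0,0,0]]' 0.0 15
python3 -m pendant '[[0,0,-0.005,0,0,0],[0,0,-0.005,0,0,0],[-0.0025,0.0007,-0.005,0,0,0],[-0.0025,0.0007,-0.005,0,0,0],[-0.0025,0.0007,-0.001,0,0,0],[-0.0025,0.0007,0,0,0,0],[-0.0025,0.0007,0,0,0,0]]'
python3 -m pendant '[[0,0,0,0,0,0],[0,0,0,0,0,0],[0,0,0,0,0,0],[0,0,0,0,0,0]]' 0.08; python3 -m pendant '[[0,0,-0.02,0,0,0],[0,0,-0.06,0,0,0],[0,0,-0.1,0,0,0],[-0.02,0,-0.14,0,0,0],[-0.045,0,-0.15,0,0,0],[-0.045,0,-0.15,0,0,0],[-0.045,0,-0.15,0,0,0]]'
python3 - <<'E'
from plant import r
from tp import *
d=snap(r,'wrist','w14'); h=cv2.cvtColor(d['frame'],cv2.COLOR_RGB2HSV); v=cv2.inRange(h,(0,0,0),(180,255,85)); k=np.zeros_like(v); k[90:230,215:360]=255
c=max(cv2.findContours(v&k,0,1)[0],key=cv2.contourArea); w=ray(d,c.reshape(-1,2),.003)[:,:2]*1000; print(cv2.fitEllipse(w.astype(np.float32)))
q=np.zeros_like(v); cv2.drawContours(q,[c],-1,255,-1); q=cv2.erode(q,np.ones((5,5)))
tn=cv2.inRange(h,(5,30,70),(30,255,255))&q
for cc in cv2.findContours(tn,0,1)[0]:
    if cv2.contourArea(cc)>100: print('core',cv2.fitEllipse((ray(d,cc.reshape(-1,2),.022)[:,:2]*1000).astype(np.float32)))
print('white',cv2.countNonZero(cv2.inRange(h,(0,0,130),(180,45,255))&q))
delta(r,(.4855,-.207,.16),84)
E
```

```text
time_s: 20.3
tcp_pos: [0.6253, 0.0215, 0.0074]
eef_rot: [-179.7, -0.3, 174.0]
contact_force: [1.7, -0.5, 0.5]
gripper_width: 0.0801
gripper_force: 0.0
time_s: 20.63
tcp_pos: [0.6288, 0.0224, 0.0116]
eef_rot: [-180.0, 0.1, 174.0]
contact_force: [0.0, 0.2, 4.8]
gripper_width: 0.0594
gripper_force: 15.2
time_s: 21.22
tcp_pos: [0.631, 0.0227, 0.0108]
eef_rot: [-179.9, 0.1, 174.1]
contact_force: [-2.9, 0.5, 11.7]
gripper_width: 0.0592
gripper_force: 15.1
time_s: 21.55
tcp_pos: [0.63, 0.0225, 0.0093]
eef_rot: [-179.9, -0.0, 174.0]
contact_force: [-1.0, 0.9, -0.4]
gripper_width: 0.078
gripper_force: 0.0
time_s: 22.13
tcp_pos: [0.6763, 0.0182, 0.1605]
eef_rot: [-179.9, 0.1, 174.0]
contact_force: [0.1, -0.7, -0.9]
gripper_width: 0.0801
gripper_force: 0.0
((628.0676879882812, 22.65346908569336), (84.29711151123047, 84.64924621582031), 24.666244506835938)
core ((627.7987670898438, 22.437158584594727), (38.9619255065918, 39.200836181640625), 53.60848617553711)
white 0
t 22.18 j [  18.   23.   -4.    0.  -62. -114.] d [ 1.647e-01 -2.437e-01 -2.000e-04] rot [[-0.1, -0.1, -0.0], [-0.1, 0.2, 180.0]]
```

Tape is centred within 0.5 mm. Now the D cell.

```bash
python3 -m pendant '[[0.165,-0.244,-0.01,0,0,0],[0.165,-0.244,-0.01,0,0,0],[0.165,-0.244,-0.01,0,0,0],[0.165,-0.244,-0.01,0,0,0],[0.165,-0.244,-0.01,0,0,0],[0.165,-0.244,-0.01,0,0,0],[0.165,-0.244,-0.01,0,0,0],[0.165,-0.244,-0.01,0,0,0],[0.165,-0.244,-0.01,0,0,0]]' 0.065
python3 - <<'E'
from plant import r
from tp import *
d=snap(r,'wrist','w15'); h=cv2.cvtColor(d['frame'],cv2.COLOR_RGB2HSV)
print(r.get_state()['tcp_pos'],np.array(d['cam_to_world'])[:3,3])
m=((h[:,:,2]<75)|((h[:,:,1]>120)&((h[:,:,0]<6)|(h[:,:,0]>172)))).astype(np.uint8)*255; k=np.zeros_like(m); k[60:255,200:380]=255
for c in cv2.findContours(m&k,0,1)[0]:
    if cv2.contourArea(c)>150: print('dark',cv2.boundingRect(c),cv2.contourArea(c))
w=cv2.inRange(h,(0,0,170),(180,60,255))&k
for c in cv2.findContours(w,0,1)[0]:
    if 20<cv2.contourArea(c)<600: p=c.reshape(-1,2).mean(0); print('white',cv2.boundingRect(c),ray(d,[p],.062)[0].round(4),ray(d,[p],.05)[0].round(4))
E
```

```text
time_s: 22.93
tcp_pos: [0.4829, -0.2085, 0.1697]
eef_rot: [-179.9, -0.1, 173.8]
contact_force: [0.7, 0.1, -0.5]
gripper_width: 0.0652
gripper_force: 0.0
[ 0.48423348 -0.20769294  0.16977611] [ 0.39985456 -0.19973772  0.32792801]
dark (285, 207, 25, 34) 643.5
dark (267, 136, 37, 40) 1018.5
white (262, 166, 26, 26) [ 0.4548 -0.2175  0.062 ] [ 0.4572 -0.2183  0.05  ]
white (281, 154, 8, 9) [ 0.4369 -0.2053  0.062 ] [ 0.4386 -0.2056  0.05  ]
white (372, 137, 8, 21) [ 0.4356 -0.1272  0.062 ] [ 0.4373 -0.124   0.05  ]
white (200, 60, 22, 9) [ 0.3557 -0.256   0.062 ] [ 0.3537 -0.2586  0.05  ]
```

View pics/w15.png

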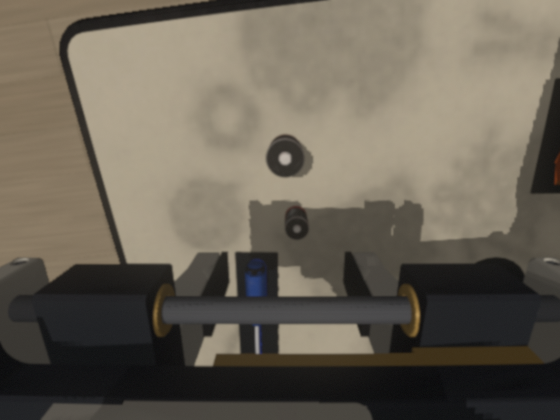

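The D cell's nub is at (285,158), which gives (0.437, −0.2055). The small cell at (297,225) stays clear of the fingers.

```bash
python3 -m pendant '[[0.04,-0.0026,0,0,0,0],[0.047,-0.0026,0.02,0,0,0],[0.047,-0.0026,0.06,0,0,0],[0.047,-0.0026,0.1,0,0,0],[0.047,-0.0026,0.135,0,0,0],[0.047,-0.0026,0.148,0,0,0],[0.047,-0.0026,0.148,0,0,0]]'
python3 -m pendant '[[0,0,0,0,0,0],[0,0,0,0,0,0],[0,0,0,0,0,0],[0,0,0,0,0,0],[0,0,0,0,0,0],[0,0,0,0,0,0]]' 0.0 20
python3 -m pendant '[[0,0,-0.03,0,0,0],[0,0,-0.07,0,0,0],[0,0,-0.1,0,0,0],[0,0,-0.11,0,0,0],[0,0,-0.11,0,0,0]]'
python3 - <<'E'
from plant import r
from tp import *
d=snap(r,'wrist','w16'); h=cv2.cvtColor(d['frame'],cv2.COLOR_RGB2HSV); s=r.get_state(); print(s['tcp_pos'],s['gripper_width'])
m=((h[:,:,1]>120)&((h[:,:,0]<6)|(h[:,:,0]>172))&(h[:,:,2]>50)).astype(np.uint8); k=np.zeros_like(m); k[150:300,230:345]=1
for c in cv2.findContours(m&k,0,1)[0]:
    if cv2.contourArea(c)>20: print('foot',cv2.boundingRect(c))
delta(r,(.642,-.1085,.14),84)
E
```

```text
time_s: 23.57
tcp_pos: [0.4361, -0.2039, 0.0184]
eef_rot: [-179.9, -0.5, 174.1]
contact_force: [-0.2, -1.0, 1.0]
gripper_width: 0.065
gripper_force: 0.0
time_s: 24.07
tcp_pos: [0.4391, -0.2052, 0.0232]
eef_rot: [-179.9, 0.1, 174.0]
contact_force: [-0.9, 1.8, 5.1]
gripper_width: 0.0332
gripper_force: 20.0
time_s: 24.48
tcp_pos: [0.4403, -0.2052, 0.1354]
eef_rot: [-179.9, 0.4, 174.0]
contact_force: [1.0, 0.4, -2.7]
gripper_width: 0.0336
gripper_force: 20.0
[ 0.43899195 -0.20496659  0.13327632] 0.03303435283568478
foot (263, 224, 47, 16)
t 24.53 j [ -2.   7. -30.   0. -52. -94.] d [-0.1918  0.1172 -0.0063] rot [[-0.1, 0.2, -0.0], [0.3, 0.1, 180.0]]
```

```bash
python3 -c "
from tp import *
d=load('w16'); T=np.array(d['cam_to_world'])[:3,3]
for z in(.1085,.1125): w=ray(d,[[286.5,224]],z)[0]; print('near edge rel cam',(w-T).round(4),'rel tcp',(w-[.4393,-.205,.1335]).round(4))"
python3 -m pendant '[[-0.192,0.117,0,0,0.2,0],[-0.192,0.117,0,0,0.2,0],[-0.192,0.117,0,0,0.2,0],[-0.192,0.117,0,0,0.2,0],[-0.192,0.117,0,0,0.2,0],[-0.192,0.117,0,0,0.2,0],[-0.192,0.117,0,0,0.2,0],[-0.192,0.117,0,0,0.2,0]]'
python3 - <<'E'
from plant import r
from tp import *
d=snap(r,'wrist','w17'); h=cv2.cvtColor(d['frame'],cv2.COLOR_RGB2HSV); g=h[:,:,2].astype(int); s=r.get_state(); print(s['tcp_pos'],np.array(d['cam_to_world'])[:3,3])
m=((h[:,:,1]>120)&((h[:,:,0]<6)|(h[:,:,0]>172))&(h[:,:,2]>50)).astype(np.uint8); k=np.zeros_like(m); k[130:300,230:345]=1
for c in cv2.findContours(m&k,0,1)[0]:
    if cv2.contourArea(c)>10: print('red',cv2.boundingRect(c))
print(g[160:250:4,287])
E
```

```text
near edge rel cam [ 0.0685 -0.0071 -0.1845] rel tcp [-0.0148  0.0013 -0.025 ]
near edge rel cam [ 0.067  -0.0069 -0.1805] rel tcp [-0.0163  0.0015 -0.021 ]
time_s: 25.2
tcp_pos: [0.6408, -0.108, 0.1285]
eef_rot: [-179.9, -0.5, 174.0]
contact_force: [-0.3, -0.3, -2.9]
gripper_width: 0.0334
gripper_force: 20.0
[ 0.64017751 -0.10850756  0.12912527] [ 0.55888374 -0.09951089  0.28724531]
red (263, 189, 48, 52)
[202 208 213 213  79  70  70  92 228 228 228 219 137 136 136 135 115 111
  47  42  41  42  45]
```

```bash
python3 -c "
from tp import *
d=load('w17'); g=cv2.cvtColor(d['frame'],cv2.COLOR_RGB2HSV)[:,:,2].astype(int); print(g[172:178,287],g[186:194,287],g[202:212,287])
for p,rad in((174.5,.031),(189.3,.017)): w=ray(d,[[286.5,p]],.003)[0,:2]; print('mat centre',w+rad*np.array([.9945,-.1045]))
for z in(.1045,.1085): w=ray(d,[[286.5,207.5]],z)[0,:2]; w2=ray(d,[[286.5,224]],z)[0,:2]; print(w,w2+.017*np.array([.9945,-.1045]))
"
```

```text
[213 200 162 111  79  72] [ 69  71  92 143 196 223 228 229] [228 227 219 187 154 139 137 136 136 137]
mat centre [ 0.6421916  -0.10831203]
mat centre [ 0.64220125 -0.10828771]
[ 0.61295388 -0.10518586] [ 0.64053471 -0.10806448]
[ 0.61177037 -0.10506165] [ 0.63911756 -0.10791614]
```

```bash
python3 -m pendant '[[-0.0015,0,0.04,0,-0.5,0],[-0.0015,0,0.075,0,-0.5,0],[-0.0015,0,0.093,0,-0.5,0],[-0.0015,0,0.098,0,-0.5,0],[-0.0015,0,0.098,0,-0.5,0],[-0.0015,0,0.098,0,-0.5,0]]'; python3 -m pendant '[[0,0,0.002,0,0,0],[0,0,0.002,0,0,0],[0,0,0.002,0,0,0]]'; python3 -m pendant '[[0,0,0.0015,0,0,0],[0,0,0.0015,0,0,0],[0,0,0.0015,0,0,0]]'
```

```text
time_s: 25.75
tcp_pos: [0.643, -0.1094, 0.0349]
eef_rot: [-179.9, 0.3, 174.0]
contact_force: [-0.3, -0.1, -1.2]
gripper_width: 0.0334
gripper_force: 20.0
time_s: 26.0
tcp_pos: [0.6435, -0.1089, 0.0334]
eef_rot: [-179.9, 0.4, 174.0]
contact_force: [-0.3, 0.7, -2.8]
gripper_width: 0.0336
gripper_force: 20.0
time_s: 26.25
tcp_pos: [0.6428, -0.1089, 0.0307]
eef_rot: [-179.9, 0.3, 174.0]
contact_force: [-0.2, 0.2, -1.7]
gripper_width: 0.0334
gripper_force: 20.0
```

```bash
python3 -m pendant '[[0,0,0.002,0,0.3,0],[0,0,0.002,0,0.3,0],[0,0,0.002,0,0.3,0]]'; python3 -m pendant '[[0,0,0.0015,0,0,0],[0,0,0.0015,0,0,0],[0,0,0.0015,0,0,0]]'
```

```text
time_s: 26.5
tcp_pos: [0.6428, -0.109, 0.0283]
eef_rot: [-179.9, -0.0, 174.0]
contact_force: [-0.0, -0.5, -1.0]
gripper_width: 0.0334
gripper_force: 20.0
time_s: 26.75
tcp_pos: [0.6427, -0.109, 0.0268]
eef_rot: [-179.9, -0.0, 174.0]
contact_force: [0.2, -0.1, -1.3]
gripper_width: 0.0334
gripper_force: 20.0
```

```bash
python3 -m pendant '[[0,0,0.001,0,0,0],[0,0,0.001,0,0,0],[0,0,0.001,0,0,0]]'; python3 -m pendant '[[0,0,0.001,0,0,0],[0,0,0.001,0,0,0],[0,0,0.001,0,0,0]]'
```

```text
time_s: 27.0
tcp_pos: [0.643, -0.109, 0.0263]
eef_rot: [-179.9, 0.0, 174.0]
contact_force: [-0.7, -0.0, 1.4]
gripper_width: 0.0332
gripper_force: 20.0
time_s: 27.25
tcp_pos: [0.643, -0.109, 0.0262]
eef_rot: [-179.9, 0.0, 174.0]
contact_force: [-2.7, 1.6, 8.3]
gripper_width: 0.0334
gripper_force: 20.0
```

```bash
python3 -m pendant '[[0,0,0,0,0,0],[0,0,0,0,0,0],[0,0,0,0,0,0],[0,0,0,0,0,0]]' 0.06; python3 -m pendant '[[0,0,-0.03,0,0,0],[0,0,-0.07,0,0,0],[0,0,-0.11,0,0,0],[-0.02,0,-0.15,0,0,0],[-0.045,0,-0.15,0,0,0],[-0.045,0,-0.15,0,0,0],[-0.045,0,-0.15,0,0,0]]'
python3 - <<'E'
from plant import r
from tp import *
d=snap(r,'wrist','w18'); snap(r,'scene','s18'); snap(r,'side','d18'); h=cv2.cvtColor(d['frame'],cv2.COLOR_RGB2HSV)
k=np.zeros((420,560),np.uint8); k[80:240,220:360]=255
w=cv2.inRange(h,(0,0,170),(180,60,255))&k
for c in cv2.findContours(w,0,1)[0]:
    if 20<cv2.contourArea(c)<300: p=c.reshape(-1,2).mean(0); print('nub?',cv2.boundingRect(c),ray(d,[p],.065)[0].round(4))
m=cv2.inRange(h,(0,0,0),(180,255,85))&k; m|=(((h[:,:,1]>120)&((h[:,:,0]<6)|(h[:,:,0]>172))).astype(np.uint8)*255&k)
c=max(cv2.findContours(m,0,1)[0],key=cv2.contourArea).reshape(-1,2); print(c.min(0),c.max(0)); P=ray(d,c,.003)[:,:2]*1000; print('mat',cv2.fitEllipse(P.astype(np.float32)))
red=((h[:,:,1]>120)&((h[:,:,0]<6)|(h[:,:,0]>172))).astype(np.uint8)*255&k
for c in cv2.findContours(red,0,1)[0]: print('red',cv2.boundingRect(c),cv2.contourArea(c))
for t in('s18','d18'): blobs(load(t),(0,150,60),(5,255,255),.005,roi=((300,215,345,265) if t[0]=='s' else (265,175,305,215)),key=t,amin=6)
E
```

```text
time_s: 27.58
tcp_pos: [0.6428, -0.109, 0.0249]
eef_rot: [-179.9, -0.0, 174.0]
contact_force: [-0.5, 0.1, -0.0]
gripper_width: 0.0542
gripper_force: 0.0
time_s: 28.17
tcp_pos: [0.6884, -0.1134, 0.1751]
eef_rot: [-179.9, 0.0, 174.0]
contact_force: [-0.7, -0.0, -0.8]
gripper_width: 0.06
gripper_force: 0.0
[260 120] [315 176]
mat ((641.9088134765625, -107.80510711669922), (57.32771682739258, 57.84269714355469), 109.19047546386719)
s18 px [322. 249.] n 50 mean [ 636.7 -114.4] rectc [ 638.1 -114.1] size [13. 32.] axis 145.2 skew -0.19
d18 px [284. 205.] n 31 mean [ 640.1 -107.3] rectc [ 638.7 -106.6] size [36.4 23.2] axis 46.0 skew -0.12
```

```bash
python3 - <<'E'
from tp import *
d=load('w18'); g=d['frame'].min(2); k=g[120:177,260:316]; print(np.array2string(k[::3,::3],max_line_width=200))
g2=cv2.GaussianBlur(g,(5,5),0)[130:168,270:307]; _,v,_,p=cv2.minMaxLoc(g2); q=(p[0]+270,p[1]+130); m=(g[130:168,270:307]>0.6*v); ys,xs=np.nonzero(m); c=(xs.mean()+270,ys.mean()+130)
print(v,q,c,m.sum(),ray(d,[c],.065)[0].round(4))
E
```

```text
[[148 150 152 155 152 140 109  76  67  66  67  83 108 139 162 164 163 164 165]
 [148 152 157 150  95  67  64  62  62  62  61  61  60  63 101 154 164 166 166]
 [151 155 143  84  63  61  60  61  61  61  61  60  60  59  60  76 143 165 167]
 [155 146  77  62  61  61  61  61  60  60  61  59  60  61  59  59  75 146 168]
 [156 103  63  63  62  61  57  52  50  51  53  57  60  60  59  59  59  96 164]
 [137  66  61  61  61  58  67  81  87  83  70  61  56  58  58  58  59  59 137]
 [101  62  61  60  64  88  79  61  56  54  60  71  72  57  57  57  57  58  95]
 [ 80  62  61  65  86  62  52  53  52  51  53  51  57  72  55  55  58  58  69]
 [ 67  61  61  75  62  53  53  52  51  50  52  52  52  57  68  49  56  57  60]
 [ 64  61  64  76  54  53  52  54  71  69  53  52  52  52  64  52  52  56  60]
 [ 65  60  68  61  54  52  54 118 172 170 104  54  52  51  56  57  47  50  58]
 [ 68  61  67  58  54  54  66 178 208 206 177  72  50  51  53  62  45  49  61]
 [ 86  60  67  58  55  54  72 186 205 202 184  73  52  53  52  56  47  48  83]
 [127  60  65  61  54  54  55 133 188 188 136  56  53  56  56  52  46  47  98]
 [156  72  60  67  55  55  55  56  76  76  56  52  55  53  59  48  47  62 144]
 [167 131  62  66  58  56  59  52  50  51  50  52  52  54  56  45  47 108 157]
 [169 166 117  61  66  58  56  53  49  51  52  53  54  58  46  48  86 149 155]
 [169 168 164 120  66  61  62  55  54  53  53  58  56  46  50 107 148 154 153]
 [169 169 169 166 146  93  63  60  59  60  58  55  61  85 129 153 153 150 148]]
206.0 (285, 153) (np.float64(285.48), np.float64(154.76)) 125 [ 0.64   -0.1092  0.065 ]
```

The cell's nub is at (0.640, −0.109) and the mat centre at (0.642, −0.108), so it is about 2 mm off. There is plenty of time, so I'll regrip and nudge it as with the tape.

```bash
python3 -m pendant '[[0.04,0,0,0,0,0],[0.045,0,0.03,0,0,0],[0.045,0,0.07,0,0,0],[0.045,0,0.11,0,0,0],[0.045,0,0.145,0,0,0],[0.045,0,0.15,0,0,0],[0.045,0,0.15,0,0,0]]' 0.06
python3 -m pendant '[[0,0,0,0,0,0],[0,0,0,0,0,0],[0,0,0,0,0,0],[0,0,0,0,0,0],[0,0,0,0,0,0]]' 0.0 20
python3 -m pendant '[[0,0,-0.004,0,0,0],[0,0,-0.004,0,0,0],[-0.002,0.001,-0.004,0,0,0],[-0.002,0.001,-0.004,0,0,0],[-0.002,0.001,-0.001,0,0,0],[-0.002,0.001,0,0,0,0],[-0.002,0.001,0,0,0,0]]'
python3 -m pendant '[[0,0,0,0,0,0],[0,0,0,0,0,0],[0,0,0,0,0,0],[0,0,0,0,0,0]]' 0.06; python3 -m pendant '[[0,0,-0.03,0,0,0],[0,0,-0.07,0,0,0],[0,0,-0.11,0,0,0],[-0.02,0,-0.15,0,0,0],[-0.045,0,-0.15,0,0,0],[-0.045,0,-0.15,0,0,0],[-0.045,0,-0.15,0,0,0]]'
python3 - <<'E'
from plant import r
from tp import *
d=snap(r,'wrist','w19'); snap(r,'scene','s19'); g=d['frame'].min(2); m=(g[130:168,270:307]>125); ys,xs=np.nonzero(m); c=(xs.mean()+270,ys.mean()+130)
print(c,m.sum(),ray(d,[c],.065)[0].round(4)); h=cv2.cvtColor(d['frame'],cv2.COLOR_RGB2HSV)
k=np.zeros((420,560),np.uint8); k[80:240,220:360]=255; q=cv2.inRange(h,(0,0,0),(180,255,85))&k
c=max(cv2.findContours(q,0,1)[0],key=cv2.contourArea).reshape(-1,2); c=c[c[:,1]<158]; print('mat',cv2.fitEllipse((ray(d,c,.003)[:,:2]*1000).astype(np.float32)))
E
```

```text
time_s: 28.9
tcp_pos: [0.6404, -0.1092, 0.0226]
eef_rot: [-179.8, -0.3, 174.0]
contact_force: [-0.3, -1.1, 1.1]
gripper_width: 0.0601
gripper_force: 0.0
time_s: 29.32
tcp_pos: [0.6437, -0.1089, 0.0266]
eef_rot: [-179.9, 0.1, 174.0]
contact_force: [0.0, 0.1, 6.6]
gripper_width: 0.0333
gripper_force: 20.0
time_s: 29.9
tcp_pos: [0.6454, -0.1082, 0.0264]
eef_rot: [-179.9, 0.1, 174.1]
contact_force: [-3.3, 1.3, 10.4]
gripper_width: 0.0334
gripper_force: 20.0
time_s: 30.23
tcp_pos: [0.6448, -0.1082, 0.0247]
eef_rot: [-179.9, -0.0, 174.0]
contact_force: [-0.3, 0.1, -0.2]
gripper_width: 0.0545
gripper_force: 0.0
time_s: 30.82
tcp_pos: [0.6905, -0.1126, 0.175]
eef_rot: [-179.9, 0.0, 174.0]
contact_force: [-1.0, 0.4, 0.2]
gripper_width: 0.06
gripper_force: 0.0
(np.float64(285.5), np.float64(154.32258064516128)) 124 [ 0.6417 -0.1084  0.065 ]
mat ((641.6917114257812, -107.69845581054688), (57.20048522949219, 57.56406784057617), 167.38014221191406)
```

All four items are placed, and the cell is within 1 mm of its mat centre. Handing in.

```bash
python3 -c "
from plant import r
print(r.close_job())"
```

```text
the job is handed in; nothing more can be done
None
```

I put the screwdriver, clamp, tape and D cell on their mats in the order asked and handed the job in at about 31 s. By my last measurements the clamp, tape and D cell were within about 1 mm of their prints, and the screwdriver within about 2 mm.

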